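# Hang a tube bin on the bench rail and lock the rail

## Task

Put the blue tube bin on the bench rail: bring its white runner into the rail's green open end, then slide the bin along, without ramming, until it sits up against the bottle holder. Then press the red stop pin fully down so that the bin cannot come off the end. Keep the bin upright, and leave the white bin, the face shield and the steel tray where they stand.

Things in the scene. Friction and masses are not known exactly. Their poses are not given: they have to be found in the camera images.
- bin_mid (a point): centre, half-way up, of the blue open bin of orange-capped tubes: 80 mm deep (its x), 60 mm wide (its y; flat upright sides, gripped from above), 75 mm tall, caps 8 mm above the rim. Its z is up; its +x side, the back, carries a steel neck and white runner. About 0.3 kg. It starts standing on the work surface in one of two places
- bin_runner (a point): centre of the bin's slippery white runner, an upright bar 56 mm long (bin's y), 36 mm tall, 9.4 mm thick, the last 6 mm at either end thinned to 30 x 6.4 mm. It stands behind the bin on a neck 10 mm tall and 36 mm long: 58 mm from bin_mid along the bin's +x and 12.5 mm higher. Axes as the bin's
- rail_mouth (a point): centre of the rail's open end, at the outer edge of its green flared entry piece (16 mm long, about 4 mm wider on each side at its edge), 150 mm above the work surface. Axes of the rail: +y runs from here straight into the rail, +x away from the robot, z up
- rail: the fixed rail stand: a level aluminium channel 20 mm deep, 48 mm tall, 420 mm long beyond the flare, closed at the far end, on two posts behind it. Inside it is 12 mm deep and 40 mm tall; its front (-x) has a slot 16 mm tall at mid height for the neck. Let go, the bin sinks 2 mm and droops forward about 4 degrees. Origin on the work surface 216 mm along +y from the mouth; axes as the mouth's
- holder_side (a point): middle of the flat side (facing the rail's open end, -y) of the bottle holder; axes as the rail's. The bin on the rail hangs in line with this side; when they touch, bin_mid is 30 mm before this point along the rail's y
- holder: steel holder, 80 mm deep and 76 mm wide, with a white and blue pump bottle (270 mm above the work surface at its top), clamped immovably on the rail. Origin on the work surface below the rail's mid-plane; axes as the rail's
- pin_top (a point): middle of the top of the red knob (18 mm across, 8 mm tall) of the stop pin, upright on top of the rail 46 mm into the rail from its mouth; the rod below it goes down into the channel
- stop_pin (a joint): how far the stop pin is pushed down: 0 m raised (channel free), 0.015 m fully down (channel closed); it starts at 0 to 0.003, moves stiffly (about 3 N) and stays where it is left; a runner under it keeps it from going down
- plain_bin_mid (a point): centre, half-way up, of the white bin of the same size without runner (a bystander) in the other of the two places
- face_shield: clear face shield with blue headband standing on the left, about 200 mm wide and tall (bystander); origin under its middle
- steel_tray: open steel tray 85 x 170 x 28 mm on the left, in front of the rail (bystander); origin at the centre of its underside
Mind the look-alikes: they are no part of the job. There is more than one size of the part that bears bin_mid; the job needs the middle-sized.

How it is judged:
On the way, in this order (a step that is already met when the one before it is completed fails the run):
1. the bin's runner is wholly inside the rail, entered at the open end (y of bin_runner in the frame of rail_mouth above 0.045 m and x of bin_runner in the frame of rail_mouth between -0.005 and 0.005 m and z of bin_runner in the frame of rail_mouth between -0.006 and 0.006 m), for 0.2 s.
2. the bin is against the bottle holder (y of bin_mid in the frame of holder_side above -0.036 m), for 0.2 s.
3. the stop pin is fully down (value of joint stop_pin above 0.012 m), for 0.2 s.
At the end, for the whole second after the job is handed in: The blue bin hangs at rest on the rail, its runner inside the channel (within 5 mm in depth and 6 mm in height), its side within 6 mm of the bottle holder, and the stop pin is at least 12 mm down (y of bin_mid in the frame of holder_side above -0.036 m and x of bin_runner in the frame of rail_mouth between -0.005 and 0.005 m and z of bin_runner in the frame of rail_mouth between -0.006 and 0.006 m and value of joint stop_pin above 0.012 m and linear speed of bin below 0.02 m/s); the robot touches nothing.
It fails at once if the bin is rammed against the bottle holder (over 30 N) (contact force between bin and holder above 30 N).
It fails at once if the bin is tipped by more than 30 degrees (angle between bin_mid's own z axis and vertical above 0.52 rad).
It fails at once if the white bin, the face shield or the steel tray is moved by more than 30 mm (distance of any of plain_bin_mid, face_shield, steel_tray from where it was at the start of the episode above 0.03 m).
It also fails if it takes over 66 s, if anything falls off the work surface, if the arm or the gripper's body presses on something with over 40 N, if the wrist force passes 120 N, or if a joint passes its speed limit or range.

## Robot

A 6-joint arm with a two-finger parallel gripper is mounted at the origin on the work surface. World frame = base frame: x ahead of the robot, y to its left, z up, the work surface at z = 0. Lengths are in m, angles in rad, forces in N, time in s.
With the tool pointing down it reaches from about 0.35 to 0.775 m from the base axis. Payload 5.5 kg.
Tool frame: the origin (TCP) lies at the very end of the fingers, on their centre line; the grasp point (between the pads) lies 19 mm behind it; y points along the fingers, z is the direction in which the jaws open and shut, and the axes are right-handed (so a half turn about y gives the same grasp; the last joint's range is limited). The gripper opens to 85 mm and grips with 20 to 120 N. Pads are 22 mm wide; open, the fingers measure 114 mm over their backs; the gripper's body (76 mm by 85 mm) begins 54 mm behind the grasp point. The pads swing forward as they close: fully open they stand 13 mm farther back than shut.
Start: joints at [-1.401, 0.313, 0.046, 1.304, 0, 1.431], TCP at [0.175, -0.548, 0.231] pointing down, gripper open.
Joint ranges: [-2.76, 2.76], [-0.86, 1.69], [-1.03, 1.26], [-2.2, 2.34], [-1.47, 1.5], [-3.14, 3.14]. Speed limits (rad/s): [2.57, 2.57, 3.14, 3.14, 3.14, 3.14].

## Interface

Orientations are given as a unit quaternion [w, x, y, z].
In Python, from workcell import env gives the robot as it stands.
- The arm moves only by the shell command python3 -m inch 'ROWS' [OPENING] [FORCE]. ROWS is JSON, a list that holds one entry, the list of rows, each a list of 4 numbers: the shift along the tool's x, y, z in mm, then the turn about the tool's y in degrees. In form: [[[tx, ty, tz, spin], ...]]. A call has 1 to 10 rows; each row is the pose to reach, as a shift and turn from the pose commanded when the call began, along the tool's axes at that moment; what a row does not reach only later rows make up. A row lasts 1/10 s, in which the tool goes at most 50 mm and 8.59 degrees, less where a joint would pass 70% of its speed; a pose out of reach is approached as far as the arm can. A call with a gripper value outside its range is refused whole. OPENING is the finger opening in mm, from 0 to 85.4, set as the call begins (- or left out, the last holds). The fingers move at their own pace and stop on an object; FORCE is the grip in N (left out, the last holds). Time passes only in rows, so rows that repeat a pose let the fingers close. It gives the time, the measured TCP pose, the force and the opening at its end, in the units of the state.
- env.get_state(): the state, without advancing time (a new reading comes with each control period).
- env.read_camera(name): name is "scene" or "top" or "wrist"; returns the picture (384x512x3 uint8, blue, green, red); there is no depth.
- env.camera_model(name): a dict with "fx", "fy", "cx", "cy" (pixels), "R" (3x3) and "t" (3): a world point X has camera coordinates R X + t; the wrist camera has in their place "mount" (4x4, takes a point from camera to tool coordinates, whose origin is the TCP and whose axes are the tool frame's). Camera axes: x right, y down, z forward; pixel columns grow to the right and rows downward; lengths in m; the calibration is good to about 2 mm. A picture is of the moment at which its call begins: read the wrist's pose just before it. camera_model takes no time and is no camera call.
- env.hand_in(): hands the job in, once; it reports no verdict.
The state is a dict: "clock": time; "joint_pos": joint angles; "qvel": joint speeds; "tau": joint torques, N m; "tcp_pos": TCP position; "orientation": TCP orientation; "wrist_force": force on the tool from outside, world axes, zero at the start; "ft_torque": the same for the moment, N m; "finger_gap": finger opening in m.
Only numpy, scipy, OpenCV 4.12 (cv2) and the standard library are available. Lean on these libraries where they do the work, as an engineer would, in place of code of your own. Each camera call takes 0.05 s, during which the arm holds its last target.

## Working session

There is one attempt and no reset: what is moved stays moved. The work goes in short steps, Python scripts to look and compute and a shell command to move; the robot and the scene stay as the last step left them, time stands still between calls to the robot, and variables do not carry over. Pictures are saved under pics/ and viewed, and the job is handed in when it is done.

```bash
ls; mkdir -p pics
python3 - <<'E'
from workcell import env
import cv2
print(env.get_state())
for n in ("scene","top","wrist"):
    im=env.read_camera(n); cv2.imwrite(f"pics/{n}0.png",im)
    print(n,env.camera_model(n))
E
```

```text
pics
{'clock': 0.0, 'joint_pos': array([-1.40060613e+00,  3.14013371e-01,  4.49510796e-02,  1.30361468e+00,
        1.91376599e-05,  1.43121393e+00]), 'qvel': array([-9.43351523e-04,  1.92935464e-04,  7.73162025e-05, -5.98608872e-04,
        3.93286619e-04, -1.38918074e-03]), 'tau': array([-4.48909332e-04, -4.80628395e+01,  2.98530668e+01,  1.95503508e-02,
       -1.10545359e-04, -3.03829793e-06]), 'tcp_pos': array([ 0.17519947, -0.54710192,  0.2303901 ]), 'orientation': array([ 0.10908031, -0.10908713,  0.69930669, -0.69797682]), 'wrist_force': array([0.48605145, 0.42601113, 0.80861081]), 'ft_torque': array([ 0.02632093, -0.06350438,  0.0265994 ]), 'finger_gap': 0.08516795253019414}
scene {'fx': 374.6286323665547, 'fy': 374.6286323665547, 'cx': 249.51959807882363, 'cy': 192.24561914501228, 'R': array([[ 0.34648696,  0.93796924,  0.0126685 ],
       [ 0.64761843, -0.22941725, -0.72660725],
       [-0.67862888,  0.25996429, -0.68693625]]), 't': array([-0.18971229, -0.19772129,  1.46535568])}
top {'fx': 353.73023635407, 'fy': 353.73023635407, 'cx': 260.9122309727051, 'cy': 188.8768621429066, 'R': array([[-0.01831097, -0.99979177,  0.009007  ],
       [-0.99367534,  0.01719927, -0.11096622],
       [ 0.1107882 , -0.01098193, -0.99378336]]), 't': array([0.02565843, 0.48915992, 1.05442553])}
wrist {'fx': 297.05538200872877, 'fy': 297.05538200872877, 'cx': 254.37683109362865, 'cy': 192.26528596224233, 'mount': array([[ 3.41637982e-04,  9.62426147e-01,  2.71543358e-01,
        -6.95197738e-02],
       [ 1.86109025e-03, -2.71543515e-01,  9.62424364e-01,
        -1.42614999e-01],
       [ 9.99998210e-01,  1.76565977e-04, -1.88393149e-03,
        -2.89478724e-04],
       [ 0.00000000e+00,  0.00000000e+00,  0.00000000e+00,
         1.00000000e+00]])}
```

View pics/scene0.png

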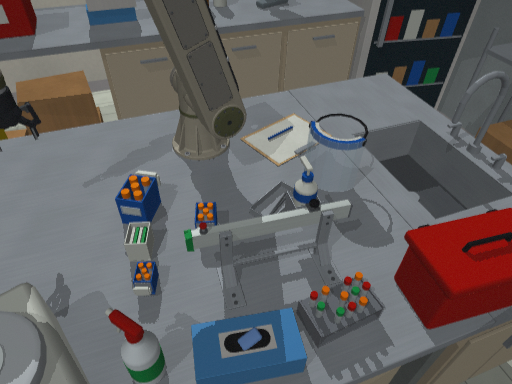

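View pics/top0.png

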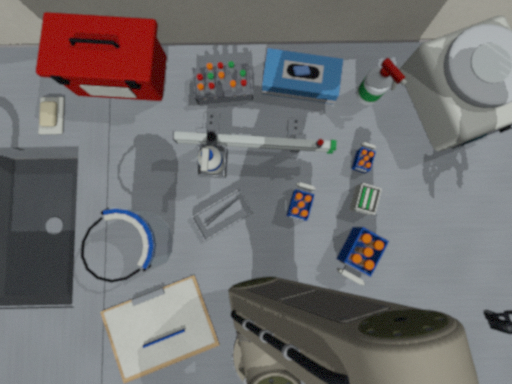

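View pics/wrist0.png

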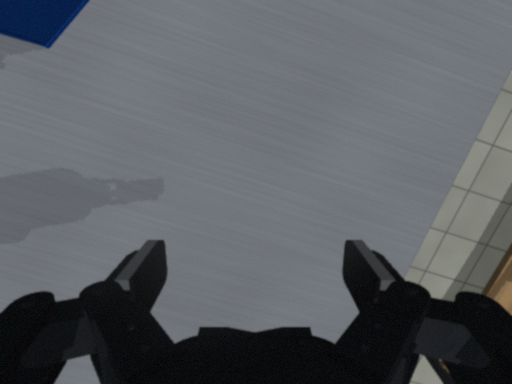

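The top view shows the following candidates for the bin:

| Pixel in top view | What it looks like |
|---|---|
| (363,251) | big blue bin |
| (300,204) | blue bin, about 22x30 px, white runner on its upper side |
| (364,158) | small blue bin |
| (368,199) | white bin with green-capped tubes |

At 0.36 px/mm, 60x80 mm should cover about 22x29 px, so (300,204) fits. I'll check it in a close crop.

Run:
```python
import cv2,numpy as np
t=cv2.imread('pics/top0.png'); s=cv2.imread('pics/scene0.png')
a=cv2.resize(t[120:300,270:410],None,fx=4,fy=4,interpolation=cv2.INTER_CUBIC)[:600]
b=cv2.resize(t[115:215,165:345],None,fx=4.4,fy=4.4,interpolation=cv2.INTER_CUBIC)
c=cv2.resize(s[165:260,175:365],None,fx=4.2,fy=4.2,interpolation=cv2.INTER_CUBIC)
cv2.imwrite('pics/ca.png',a);cv2.imwrite('pics/cb.png',b);cv2.imwrite('pics/cc.png',c)
```

```text
(no output)
```

View pics/ca.png

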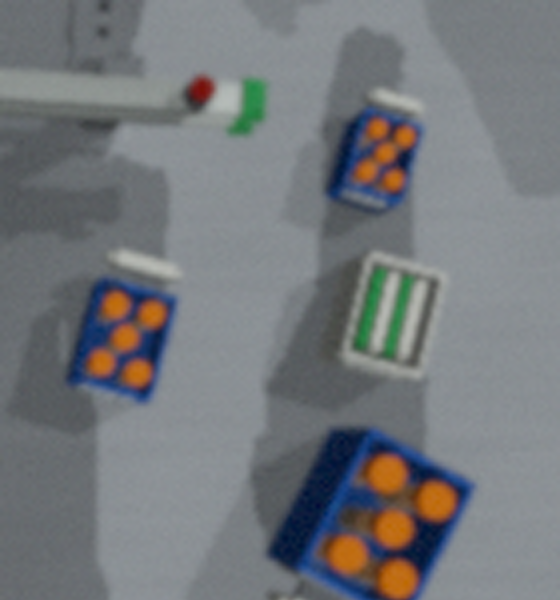

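View pics/cb.png

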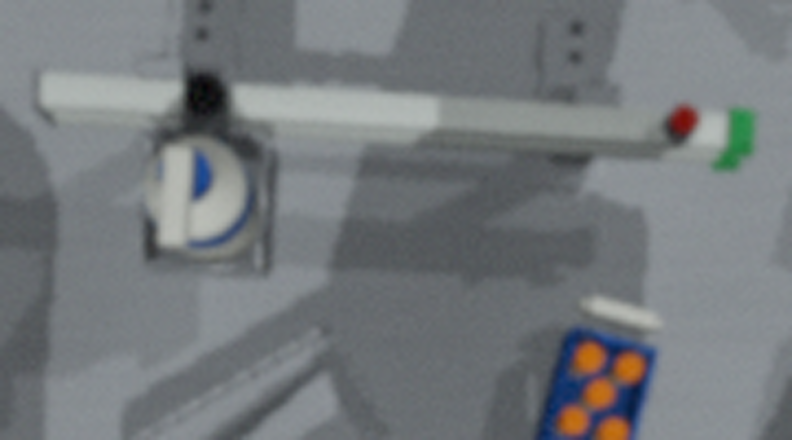

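View pics/cc.png

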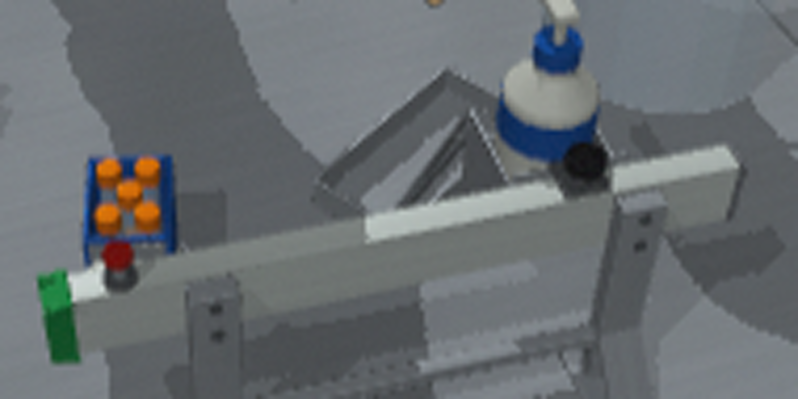

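The crop shows the middle-sized blue bin with 5 orange caps at top px (300,204), its runner at (306,186). The small one (364,158) and the large one (363,251) are look-alikes. The rail's green mouth is at (333,147) and the pin at (320,145). Next I'll measure.

```bash
cat > h.py <<'E'
import numpy as np,cv2
from scipy.spatial.transform import Rotation as Ro
from workcell import env
def ray(px,cam,state=None):
    m=env.camera_model(cam); d=np.array([(px[0]-m['cx'])/m['fx'],(px[1]-m['cy'])/m['fy'],1.])
    if cam=='wrist':
        q=state['orientation']; R=Ro.from_quat([q[1],q[2],q[3],q[0]]).as_matrix(); M=m['mount']
        return R@M[:3,3]+state['tcp_pos'], R@M[:3,:3]@d
    R=m['R']; return -R.T@m['t'], R.T@d
def onz(px,cam,z,state=None):
    c,d=ray(px,cam,state); return c+d*(z-c[2])/d[2]
def proj(X,cam,state=None):
    m=env.camera_model(cam); X=np.asarray(X,float)
    if cam=='wrist':
        q=state['orientation']; R=Ro.from_quat([q[1],q[2],q[3],q[0]]).as_matrix(); M=m['mount']
        p=M[:3,:3].T@(R.T@(X-state['tcp_pos'])-M[:3,3])
    else: p=m['R']@X+m['t']
    return np.array([m['fx']*p[0]/p[2]+m['cx'],m['fy']*p[1]/p[2]+m['cy']])
def tri(l):
    A=np.zeros((3,3));b=np.zeros(3);rs=[ray(*x) for x in l]
    for c,d in rs:
        d=d/np.linalg.norm(d);P=np.eye(3)-np.outer(d,d);A+=P;b+=P@c
    X=np.linalg.solve(A,b); return X,[round(float(np.linalg.norm(np.cross(X-c,d/np.linalg.norm(d)))),4) for c,d in rs]
def blobs(im,f,roi=None,amin=8):
    hsv=cv2.cvtColor(im,cv2.COLOR_BGR2HSV); m=f(hsv[...,0].astype(int),hsv[...,1].astype(int),hsv[...,2].astype(int)).astype(np.uint8)
    if roi: k=np.zeros_like(m);k[roi[1]:roi[3],roi[0]:roi[2]]=1;m*=k
    n,l,st,ce=cv2.connectedComponentsWithStats(m)
    return [(ce[i].round(2).tolist(),st[i].tolist()) for i in range(1,n) if st[i][4]>=amin],m
E
python3 - <<'E'
from h import *
t=cv2.imread('pics/top0.png'); s=cv2.imread('pics/scene0.png')
org=lambda h,S,v:(h>5)&(h<22)&(S>150)&(v>120)
red=lambda h,S,v:((h<5)|(h>172))&(S>130)&(v>60)
grn=lambda h,S,v:(h>45)&(h<80)&(S>120)&(v>40)
for im,cam,roi,rr,gr in((t,'top',(280,175,325,225),(310,130,330,160),(320,135,345,160)),(s,'scene',(190,195,222,225),(190,215,215,240),(180,225,200,255))):
    b,_=blobs(im,org,roi,3); print(cam,'caps')
    for c,st in b: print(c,st[4],onz(c,cam,.083).round(4))
    print('mean',onz(np.mean([c for c,_ in b],0),cam,.083).round(4))
    print('red',blobs(im,red,rr,3)[0]); print('grn',blobs(im,grn,gr)[0])
# top: rail top edge corners (crop px)
f=lambda x,y:(x/4.4+165,y/4.4+115)
for n,p in dict(far_back=(40,74),far_front=(45,112),near_back=(752,110),green_front=(735,165)).items():
    print(n,onz(f(*p),'top',.174).round(4))
g=lambda x,y:(x/4+270,y/4+120)
for n,p in dict(runL=(110,255),runR=(180,272)).items(): print(n,onz(g(*p),'top',.068).round(4))
for n,p in dict(tl=(102,280),tr=(177,293),br=(153,402),bl=(72,383)).items(): print(n,onz(g(*p),'top',.075).round(4))
print(env.get_state()['tcp_pos'])
E
```

```text
top caps
[298.47, 195.67] 30 [ 0.4616 -0.0908  0.083 ]
[307.48, 198.28] 29 [ 0.4536 -0.1167  0.083 ]
[300.76, 204.04] 25 [ 0.4373 -0.0967  0.083 ]
[294.67, 210.12] 24 [ 0.42   -0.0786  0.083 ]
[303.9, 212.9] 29 [ 0.4116 -0.105   0.083 ]
mean [ 0.4368 -0.0975  0.083 ]
red [([319.91, 142.09], [318, 140, 5, 5, 22])]
grn [([332.37, 146.03], [328, 140, 8, 13, 59])]
scene caps
[204.96, 210.89] 158 [ 0.4458 -0.1005  0.083 ]
mean [ 0.4458 -0.1005  0.083 ]
red [([202.59, 225.49], [199, 223, 8, 6, 39])]
grn [([188.55, 240.03], [184, 230, 10, 21, 137])]
far_back [0.6311 0.2486 0.174 ]
far_front [0.6074 0.2453 0.174 ]
near_back [ 0.6018 -0.1853  0.174 ]
green_front [ 0.5678 -0.1735  0.174 ]
runL [ 0.4983 -0.0908  0.068 ]
runR [ 0.4848 -0.142   0.068 ]
tl [ 0.4791 -0.0836  0.075 ]
tr [ 0.4687 -0.1381  0.075 ]
br [ 0.3897 -0.1179  0.075 ]
bl [ 0.4045 -0.0596  0.075 ]
[ 0.17522703 -0.54724475  0.23060223]
```

```bash
cat >> h.py <<'E'
def Rt(st):
    q=st['orientation']; return Ro.from_quat([q[1],q[2],q[3],q[0]]).as_matrix()
def plan(target,yaw=None,st=None):
    """target world xyz of TCP; yaw = desired world angle of tool z (mod 180)"""
    st=st or env.get_state(); R=Rt(st)
    d=R.T@(np.asarray(target)-st['tcp_pos'])*1000
    print('tool x in world',R[:,0].round(3),'y',R[:,1].round(3),'z',R[:,2].round(3))
    print('shift mm',d.round(1))
    if yaw is not None:
        cur=np.degrees(np.arctan2(R[1,2],R[0,2])); a=-(yaw-cur) # tool y is down -> spin + lowers world yaw
        print('cur z yaw',cur.round(2),'spin',((a+90)%180-90).round(2),'or',((a+180)%360-180).round(2),'j6',st['joint_pos'][5].round(3))
E
python3 - <<'E'
from h import *
plan([.437,-.098,.23],90-16.5)
E
```

```text
tool x in world [-0.952 -0.305 -0.   ] y [-0.     0.001 -1.   ] z [ 0.305 -0.952 -0.001]
shift mm [-386.3    1.2 -348.1]
cur z yaw -72.25 spin 34.25 or -145.75 j6 1.431
```

Run:
```python
from h import *
plan([.52,-.12,.27],86)
```

```text
tool x in world [-0.952 -0.305 -0.   ] y [-0.     0.001 -1.   ] z [ 0.305 -0.952 -0.001]
shift mm [-458.6  -38.9 -301.8]
cur z yaw -72.25 spin 21.75 or -158.25 j6 1.431
```

```bash
python3 -m inch '[[[-20,-40,-13,2],[-60,-40,-39,5],[-100,-40,-66,8],[-141,-40,-93,10],[-182,-40,-120,12],[-223,-40,-147,14],[-264,-40,-174,16],[-305,-40,-201,18],[-346,-40,-228,20],[-387,-40,-255,22]]]' 85
python3 -m inch '[[[-38,0,-25,0],[-60,0,-40,0],[-69,0,-46,0],[-72,1,-47,0],[-72,1,-47,0],[-72,1,-47,0]]]'
python3 - <<'E'
from h import *
import pickle
st=env.get_state();im=env.read_camera('wrist');cv2.imwrite('pics/w1.png',im);pickle.dump(st,open('w1.pkl','wb'))
print(st['clock'],st['tcp_pos']);plan([.52,-.12,.27],86,st)
E
```

```text
clock: 1.15
tcp_pos: [0.467, -0.185, 0.2713]
orientation: [0.027, -0.027, -0.707, 0.707]
wrist_force: [-0.0, -1.1, 0.2]
finger_gap: 0.085
clock: 1.75
tcp_pos: [0.5404, -0.1461, 0.2703]
orientation: [0.027, -0.027, -0.707, 0.707]
wrist_force: [-0.8, 0.0, -0.9]
finger_gap: 0.085
1.75 [ 0.54043883 -0.1461327   0.27025844]
tool x in world [-0.997  0.076  0.001] y [-0.001 -0.    -1.   ] z [-0.076 -0.997  0.   ]
shift mm [ 22.4   0.3 -24.5]
cur z yaw -94.34 spin -0.34 or 179.66 j6 2.81
```

View pics/w1.png

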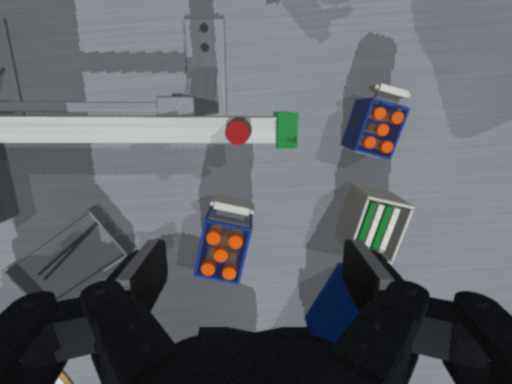

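Wrist view shows the blue middle bin at (223,250), its runner at (232,208), the rail's top face in rows 116-143, the pin knob at (238,132), and the green flare at columns 276-298, rows 112-148. Joint 6 is close to its limit, so I'll use the flipped grasp. First I'll measure from this view.

Run:
```python
from h import *
import pickle
st=pickle.load(open('w1.pkl','rb')); im=cv2.imread('pics/w1.png')
g=cv2.cvtColor(im,cv2.COLOR_BGR2GRAY).astype(float)
# rail edges: per-column strongest gradients
def edge(col,r0,r1,sgn):
    p=cv2.GaussianBlur(g,(5,1),0)[r0:r1+1,col]; d=np.diff(p)*sgn; i=int(np.argmax(d)); 
    w=d[max(i-1,0):i+2]; w=np.clip(w,0,None); return r0+.5+(np.arange(max(i-1,0),i+2)[:len(w)]*w).sum()/w.sum()
for nm,r0,r1,s in(('back',108,124,1),('front',136,152,-1)):
    P=np.array([onz((c,edge(c,r0,r1,s)),'wrist',.174,st)[:2] for c in list(range(20,215,6))])
    k=np.polyfit(P[:,1],P[:,0],1); r=P[:,0]-np.polyval(k,P[:,1]); print(nm,k,'std',r.std(),'yaw',-np.degrees(np.arctan(k[0])), P[0],P[-1])
grn=lambda h,S,v:(h>45)&(h<80)&(S>120)&(v>40)
b,m=blobs(im,grn,(265,100,310,160),30); print(b)
red=lambda h,S,v:((h<5)|(h>172))&(S>130)&(v>60)
br,_=blobs(im,red,(215,110,265,155),30); print(br)
t=cv2.imread('pics/top0.png');s=cv2.imread('pics/scene0.png')
R=lambda im,roi:blobs(im,red,roi,3)[0][0][0]
# world knob
print('knob tri',tri([(br[0][0],'wrist',st),(R(t,(310,130,330,160)),'top'),(R(s,(190,215,215,240)),'scene')]))
print('knob w+s',tri([(br[0][0],'wrist',st),(R(s,(190,215,215,240)),'scene')]))
org=lambda h,S,v:(h>3)&(h<22)&(S>150)&(v>100)
b,_=blobs(im,org,(190,225,260,285),20)
C=np.array([onz(c,'wrist',.083,st) for c,_ in b])
for (c,q),X in zip(b,C): print(c,q[4],X.round(4))
print('bin',C.mean(0))
print('green edge', onz((298.5,113),'wrist',.178,st),onz((298.5,148),'wrist',.178,st),onz((298.5,130),'wrist',.178,st),onz((276,130),'wrist',.174,st))
a=cv2.resize(im[95:300,190:310],None,fx=2.9,fy=2.9,interpolation=cv2.INTER_CUBIC);cv2.imwrite('pics/w1c.png',a)
```

```text
back [0.07879596 0.61492481] std 7.836214550167311e-05 yaw -4.505367300135621 [0.61751556 0.03229832] [ 0.60567423 -0.1170127 ]
front [0.07704316 0.5946555 ] std 4.356646386371834e-05 yaw -4.40554506599852 [0.59757845 0.03821186] [ 0.58572316 -0.11470911]
[([286.68, 129.54], [275, 112, 23, 36, 676])]
[([237.14, 131.93], [226, 120, 23, 25, 436])]
knob tri (array([ 0.59317111, -0.13816877,  0.19102722]), [0.0017, 0.001, 0.0008])
knob w+s (array([ 0.59378888, -0.13787479,  0.19171424]), [0.0012, 0.0012])
[213.6, 236.57] 193 [ 0.4649 -0.09    0.083 ]
[235.14, 240.39] 193 [ 0.4579 -0.1154  0.083 ]
[214.62, 260.18] 373 [ 0.4333 -0.0877  0.083 ]
[229.01, 271.48] 177 [ 0.4164 -0.1038  0.083 ]
bin [ 0.4431079  -0.09922009  0.083     ]
green edge [ 0.6035489  -0.18378973  0.178     ] [ 0.57688629 -0.18284193  0.178     ] [ 0.59080854 -0.18333684  0.178     ] [ 0.59183189 -0.16619964  0.174     ]
```

View pics/w1c.png

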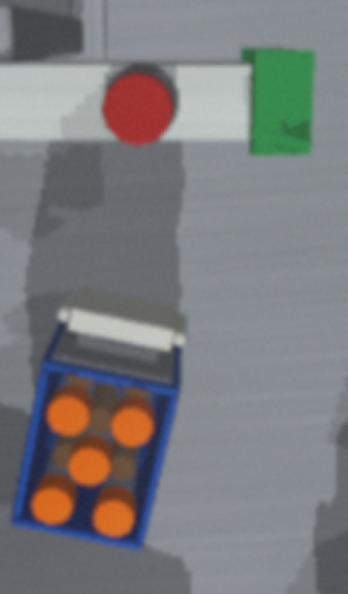

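```bash
python3 -m inch '[[[10,0,-4,-8.5],[20,0,-8,-17],[30,0,-12,-25.5],[40,0,-16,-34],[50,0,-20,-42.5],[60,0,-24,-51],[70,0,-28,-59.5],[80,0,-32,-68],[90,0,-36,-76.5],[105,0,-41,-85]]]' 85
python3 -m inch '[[[0,7,0,-8.5],[0,14,0,-17],[0,21,0,-25.5],[0,28,0,-34],[0,35,0,-42.5],[0,42,0,-51],[0,49,0,-59.5],[0,56,0,-68],[0,63,0,-76.5],[0,70,0,-83.3]]]' 85
python3 -m inch '[[[0,0,0,0],[0,0,0,0],[0,0,0,0]]]' 85
python3 - <<'E'
from h import *
import pickle
st=env.get_state();im=env.read_camera('wrist');cv2.imwrite('pics/w2.png',im);pickle.dump(st,open('w2.pkl','wb'))
print(st['clock'],st['tcp_pos']);plan([.439,-.097,.07],74,st)
E
```

```text
clock: 2.8
tcp_pos: [0.4389, -0.0973, 0.2705]
orientation: [-0.459, 0.459, -0.537, 0.538]
wrist_force: [-0.7, -0.2, 0.2]
finger_gap: 0.085
clock: 3.8
tcp_pos: [0.439, -0.0974, 0.2003]
orientation: [-0.7, 0.701, -0.097, 0.097]
wrist_force: [0.9, -0.2, -1.4]
finger_gap: 0.0849
clock: 4.1
tcp_pos: [0.4397, -0.097, 0.2009]
orientation: [-0.7, 0.7, -0.099, 0.099]
wrist_force: [-0.6, -0.1, 0.1]
finger_gap: 0.0848
4.1 [ 0.43974629 -0.09702597  0.20087159]
tool x in world [ 0.961 -0.277  0.001] y [ 0.001 -0.    -1.   ] z [ 0.277  0.961 -0.   ]
shift mm [ -0.9 130.9  -0.2]
cur z yaw 73.89 spin -0.11 or -0.11 j6 -0.115
```

View pics/w2.png

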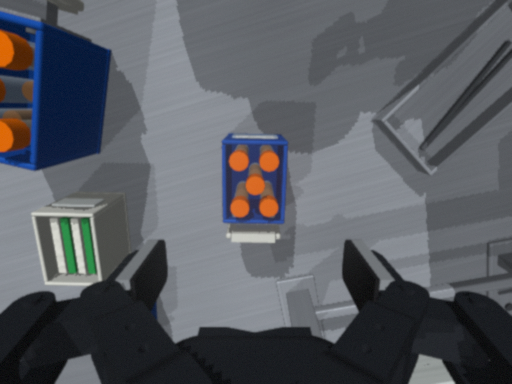

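The bin is centred at (255,185) with the jaws aligned to its sides and the runner at (253,237). The white bin is at (70,245), clear of the finger path. I'll refine the position and yaw.

Run:
```python
from h import *
import pickle
st=pickle.load(open('w2.pkl','rb')); im=cv2.imread('pics/w2.png')
org=lambda h,S,v:(h>3)&(h<22)&(S>190)&(v>185)
b,_=blobs(im,org,(220,140,290,220),20)
for c,q in b: print(c,q[4],onz(c,'wrist',.083,st).round(4))
blu=lambda h,S,v:(h>100)&(h<130)&(S>120)
b,m=blobs(im,blu,(205,125,305,245),100)
print(b); r=cv2.minAreaRect(np.argwhere(m>0)[:,::-1].astype(np.float32));print(r)
print('rim ctr',onz(r[0],'wrist',.075,st), 'w px/mm', 297/(.2009+.1426-.075)/1000)
P=[onz(p,'wrist',.075,st) for p in cv2.boxPoints(r)]; print(np.round(P,4), [np.linalg.norm(P[i]-P[i-1]).round(4) for i in range(4)])
wh=lambda h,S,v:(S<40)&(v>170)
b,m=blobs(im,wh,(222,228,285,245),20);print(b)
L=b and max(b,key=lambda x:x[1][4]); rc=onz(L[0],'wrist',.068,st); print('runner',rc)
```

```text
[238.39, 160.46] 258 [ 0.4128 -0.1029  0.083 ]
[268.64, 161.01] 266 [ 0.4207 -0.0773  0.083 ]
[254.77, 184.84] 249 [ 0.4382 -0.0952  0.083 ]
[239.38, 207.47] 227 [ 0.4549 -0.1148  0.083 ]
[268.37, 207.02] 233 [ 0.462 -0.089  0.083]
[([255.11, 174.36], [222, 134, 66, 90, 1592]), ([237.32, 178.7], [232, 169, 16, 28, 184]), ([271.12, 178.15], [263, 170, 15, 24, 139])]
((253.83009338378906, 178.49661254882812), (65.14695739746094, 88.06238555908203), 1.1457629203796387)
rim ctr [ 0.43405134 -0.09487022  0.075     ] w px/mm 1.106145251396648
[[ 0.4663 -0.1379  0.075 ]
 [ 0.3871 -0.1106  0.075 ]
 [ 0.4043 -0.0552  0.075 ]
 [ 0.4851 -0.0778  0.075 ]] [np.float64(0.063), np.float64(0.0838), np.float64(0.058), np.float64(0.0839)]
[([251.02, 237.19], [226, 233, 49, 10, 401])]
runner [ 0.49301249 -0.11489667  0.068     ]
```

```bash
python3 -m inch '[[[-2,35,0.5,1],[-2,80,0.5,1],[-2,115,0.5,1],[-2,140,0.5,1],[-2,155,0.5,1],[-2,163,0.5,1],[-2,166,0.5,1],[-2,166,0.5,1],[-2,166,0.5,1]]]' 85
python3 -m inch '[[[0,0,0,0],[0,0,0,0],[0,0,0,0],[0,0,0,0],[0,0,0,0],[0,0,0,0],[0,0,0,0],[0,0,0,0]]]' 50 60
python3 - <<'E'
from h import *
import pickle
st=env.get_state();im=env.read_camera('wrist');cv2.imwrite('pics/w3.png',im);pickle.dump(st,open('w3.pkl','wb'))
print(st)
E
```

```text
clock: 5.05
tcp_pos: [0.4388, -0.096, 0.0352]
orientation: [-0.699, 0.7, -0.104, 0.105]
wrist_force: [0.4, 0.0, 0.1]
finger_gap: 0.0853
clock: 5.85
tcp_pos: [0.4387, -0.0961, 0.0352]
orientation: [-0.699, 0.7, -0.104, 0.105]
wrist_force: [-0.7, 0.3, 5.8]
finger_gap: 0.0595
{'clock': 5.85, 'joint_pos': array([-3.94495693e-01,  2.35596714e-01, -5.84308430e-01,  7.48898463e-01,
       -4.13514542e-04, -9.84538830e-02]), 'qvel': array([ 0.00026937, -0.00011398, -0.00099194,  0.00025883,  0.00219219,
        0.00068055]), 'tau': array([ 4.40608906e-01, -3.45325541e+01,  2.18721700e+01, -3.52529380e-01,
        2.19005006e-01,  1.35758673e-02]), 'tcp_pos': array([ 0.43870748, -0.09612116,  0.03523509]), 'orientation': array([-0.69906043,  0.69968779, -0.10363731,  0.10493245]), 'wrist_force': array([-0.70799854,  0.28120241,  5.76947538]), 'ft_torque': array([-0.05122459,  0.20971921, -0.00577773]), 'finger_gap': 0.059538360984191546}
```

View pics/w3.png

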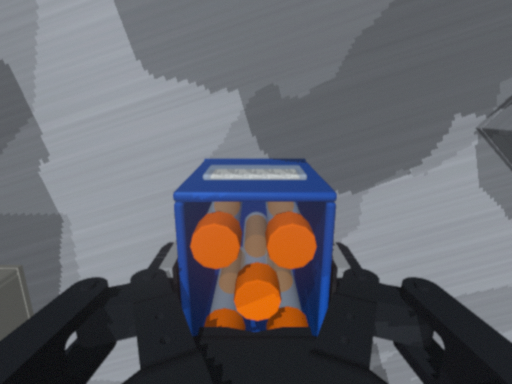

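Run:
```python
from h import *
import pickle
st=pickle.load(open('w3.pkl','rb')); im=cv2.imread('pics/w3.png');R=Rt(st)
org=lambda h,S,v:(h>3)&(h<22)&(S>190)&(v>185)
b,_=blobs(im,org,(180,200,330,332),100)
for c,q in b:
    X=onz(c,'wrist',.083,st); print(c,q,(R.T@(X-st['tcp_pos'])*1000).round(1))
for p in ((183,196),(328,196),(206,159),(304,159)):
    z=.075 if p[1]>180 else 0
    print(p,(R.T@(onz(p,'wrist',z,st)-st['tcp_pos'])*1000).round(1),(R.T@(onz(p,'wrist',.075,st)-st['tcp_pos'])*1000).round(1))
```

```text
[214.52, 245.17] [191, 223, 48, 45, 1663] [-22.6 -47.8 -13.1]
[291.04, 245.29] [268, 223, 48, 45, 1671] [-22.5 -47.8  13.6]
[256.81, 299.34] [235, 279, 45, 41, 1450] [ -0.7 -47.8   1.7]
(183, 196) [-38.1 -39.8 -25. ] [-38.1 -39.8 -25. ]
(328, 196) [-38.1 -39.9  27.3] [-38.1 -39.9  27.3]
(206, 159) [-39.3  35.2 -28.3] [-51.6 -39.9 -16.1]
(304, 159) [-39.3  35.1  30.8] [-51.6 -39.9  18.1]
```

```bash
python3 -m inch '[[[0,-10,0,0],[0,-30,0,0],[0,-60,0,0],[0,-95,0,0],[0,-130,0,0],[0,-150,0,0],[0,-155,0,0],[0,-155,0,0]]]'
python3 - <<'E'
from h import *
import pickle
st=env.get_state();im=env.read_camera('wrist');cv2.imwrite('pics/w4.png',im);pickle.dump(st,open('w4.pkl','wb'))
print(st['clock'],st['wrist_force'],st['ft_torque'],st['finger_gap'])
R=Rt(st)
org=lambda h,S,v:(h>3)&(h<22)&(S>190)&(v>185)
for c,q in blobs(im,org,(180,200,330,332),100)[0]: print(c,q)
M=np.array([.5905,-.183]);ey=np.array([.0776,.997]);ex=np.array([.997,-.0776])
plan([*(M-.06*ey-.0575*ex),.19],85.55,st)
E
```

```text
clock: 6.7
tcp_pos: [0.4381, -0.0956, 0.1897]
orientation: [-0.699, 0.699, -0.104, 0.105]
wrist_force: [0.5, 0.4, -2.3]
finger_gap: 0.0595
6.7 [ 0.48987114  0.40068361 -2.26879525] [ 0.01009892  0.00771257 -0.01940804] 0.059474828243232525
[290.68, 243.83] [267, 213, 49, 56, 1806]
[214.37, 244.03] [191, 214, 48, 54, 1770]
[256.35, 295.92] [235, 264, 45, 56, 1672]
[285.62, 319.49] [277, 309, 16, 17, 162]
tool x in world [ 0.957 -0.291  0.001] y [ 0.001 -0.    -1.   ] z [ 0.291  0.957 -0.   ]
shift mm [ 128.1   -0.2 -110.2]
cur z yaw 73.05 spin -12.5 or -12.5 j6 -0.098
```

```bash
python3 -m inch '[[[10,0,-20,-2],[20,0,-50,-4],[35,0,-80,-6],[55,0,-105,-8],[75,0,-110,-10],[95,0,-110,-12],[112,0,-110,-12.5],[124,0,-110,-12.5],[128,0,-110,-12.5],[128,0,-110,-12.5]]]' 
python3 -m inch '[[[0,0,0,0],[0,0,0,0]]]'
python3 - <<'E'
from h import *
import pickle
st=env.get_state();im=env.read_camera('wrist');s=env.read_camera('scene');t=env.read_camera('top');cv2.imwrite('pics/w5.png',im);pickle.dump(st,open('w5.pkl','wb'))
cv2.imwrite('pics/s5.png',s);cv2.imwrite('pics/t5.png',t)
cv2.imwrite('pics/s5c.png',cv2.resize(s[150:290,130:330],None,fx=4,fy=4,interpolation=cv2.INTER_CUBIC))
cv2.imwrite('pics/t5c.png',cv2.resize(t[110:230,280:400],None,fx=5,fy=5,interpolation=cv2.INTER_CUBIC))
print(st['clock'],st['tcp_pos'],st['wrist_force'])
M=np.array([.5905,-.183]);ey=np.array([.0776,.997]);ex=np.array([.997,-.0776])
plan([*(M-.06*ey-.0575*ex),.1352],85.55,st)
E
```

```text
clock: 7.75
tcp_pos: [0.5277, -0.2377, 0.1874]
orientation: [0.707, -0.706, 0.028, -0.026]
wrist_force: [0.7, -0.9, -1.8]
finger_gap: 0.0592
clock: 7.95
tcp_pos: [0.5276, -0.2377, 0.189]
orientation: [0.707, -0.706, 0.028, -0.027]
wrist_force: [-0.3, -0.7, -1.9]
finger_gap: 0.0593
7.95 [ 0.52755692 -0.23772766  0.18900906] [-0.28398181 -0.65799006 -1.87815854]
tool x in world [ 0.997 -0.078 -0.001] y [-0.001  0.    -1.   ] z [0.078 0.997 0.   ]
shift mm [ 1.1 53.8 -0.6]
cur z yaw 85.55 spin -0.0 or -0.0 j6 -0.484
```

View pics/s5c.png

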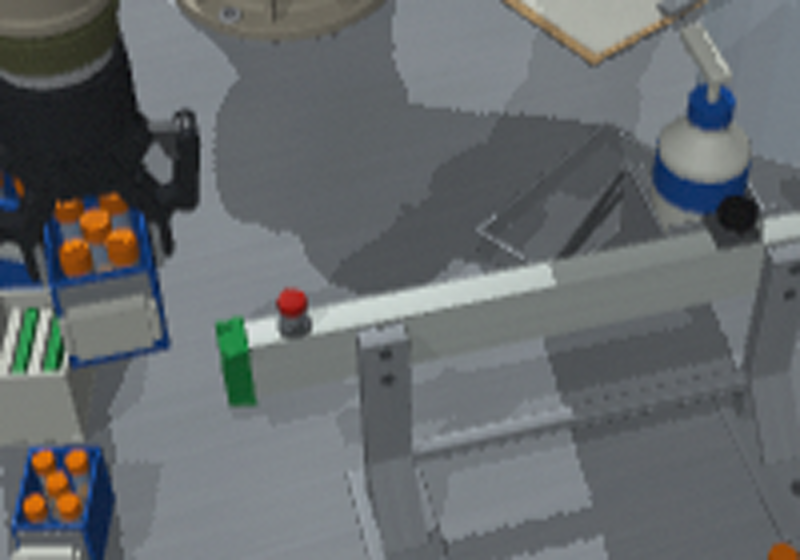

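View pics/t5c.png

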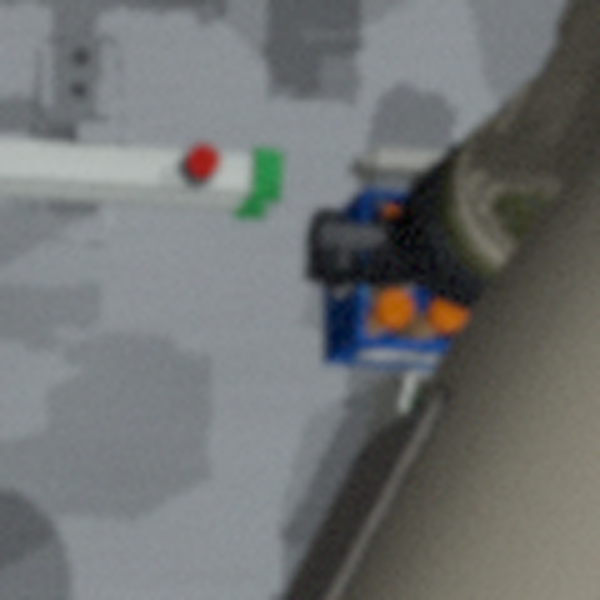

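View pics/w5.png

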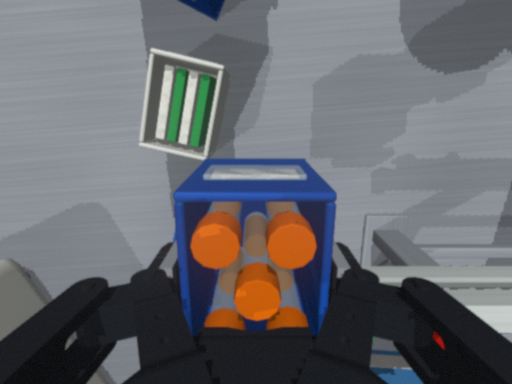

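Run:
```python
from h import *
t=cv2.imread('pics/t5.png');g=cv2.cvtColor(t,cv2.COLOR_BGR2GRAY)
for c in (354,357,360,364): print(c,g[134:154,c].tolist())
for c in (300,310,316): print(c,g[132:156,c].tolist())
```

```text
354 [124, 124, 118, 117, 118, 119, 120, 125, 115, 97, 82, 79, 84, 81, 64, 50, 46, 41, 34, 32]
357 [109, 111, 114, 114, 117, 129, 142, 148, 142, 122, 97, 94, 100, 95, 72, 56, 61, 73, 67, 42]
360 [109, 112, 112, 114, 117, 128, 142, 149, 144, 121, 100, 92, 99, 95, 74, 41, 33, 31, 29, 16]
364 [111, 114, 112, 112, 116, 122, 138, 148, 139, 116, 77, 43, 27, 14, 14, 28, 22, 21, 20, 26]
300 [134, 122, 129, 140, 145, 143, 146, 165, 180, 184, 183, 184, 183, 180, 165, 153, 154, 148, 136, 138, 143, 143, 145, 143]
310 [142, 143, 145, 143, 142, 143, 146, 160, 174, 179, 180, 184, 183, 180, 172, 157, 150, 149, 143, 143, 144, 146, 143, 144]
316 [143, 145, 141, 143, 142, 144, 143, 142, 144, 130, 105, 92, 99, 119, 139, 144, 143, 151, 148, 141, 142, 144, 146, 145]
```

Run:
```python
from h import *
M=np.array([.5905,-.183]);ey=np.array([.0776,.997]);ex=np.array([.997,-.0776])
for p,z in (((357,141.0),.2215),((300,142.5),.174),((310,142.8),.174)):
    X=onz(p,'top',z); print(X.round(4),'rail x',((X[:2]-M)@ex).round(4),'y',((X[:2]-M)@ey).round(4))
st=env.get_state();print('runner rail x expected',((st['tcp_pos'][:2]-M)@ex+.0575).round(4))
# scene view: runner & rail rear z check
```

```text
[ 0.5864 -0.2281  0.2215] rail x -0.0006 y -0.0453
[ 0.5965 -0.0885  0.174 ] rail x -0.0014 y 0.0946
[ 0.5952 -0.1154  0.174 ] rail x -0.0006 y 0.0678
runner rail x expected -0.0005
```

```bash
python3 -m inch '[[[1,12,0,0],[1,28,0,0],[1,42,0,0],[1,50,0,0],[1,53,0,0],[1,54,0,0],[1,54,0,0],[1,54,0,0]]]'
python3 - <<'E'
from h import *
st=env.get_state();s=env.read_camera('scene')
cv2.imwrite('pics/s6c.png',cv2.resize(s[150:290,130:330],None,fx=4,fy=4,interpolation=cv2.INTER_CUBIC))
print(st['clock'],st['tcp_pos'],st['wrist_force'],st['ft_torque'])
M=np.array([.5905,-.183]);ey=np.array([.0776,.997]);ex=np.array([.997,-.0776])
plan([*(M-.0*ey-.0575*ex),.1352],85.55,st)
# predicted projections of runner rear-face corners
T=M-.06*ey
for dy in(-.028,.028):
  for dz in (-.018,.018): print(((proj([*(T+dy*ey+.0047*ex),.15+dz],'scene')-[130,150])*4).round(0))
for dz in(-.024,.024): print('mouth',((proj([*(M+.016*ey+.01*ex),.15+dz],'scene')-[130,150])*4).round(0))
E
```

```text
clock: 8.9
tcp_pos: [0.5298, -0.2385, 0.136]
orientation: [-0.706, 0.707, -0.027, 0.028]
wrist_force: [-0.6, 0.2, -1.4]
finger_gap: 0.0593
8.9 [ 0.52976372 -0.23849275  0.1359968 ] [-0.60252889  0.22626013 -1.44692663] [ 0.01326124  0.02896082 -0.01671146]
tool x in world [ 0.997 -0.078  0.001] y [ 0.001 -0.001 -1.   ] z [ 0.078  0.997 -0.001]
shift mm [-1.3  0.8 60. ]
cur z yaw 85.55 spin -0.0 or -0.0 j6 -0.483
[ 83. 417.]
[ 73. 379.]
[176. 397.]
[169. 360.]
mouth [257. 394.]
mouth [249. 343.]
```

View pics/s6c.png

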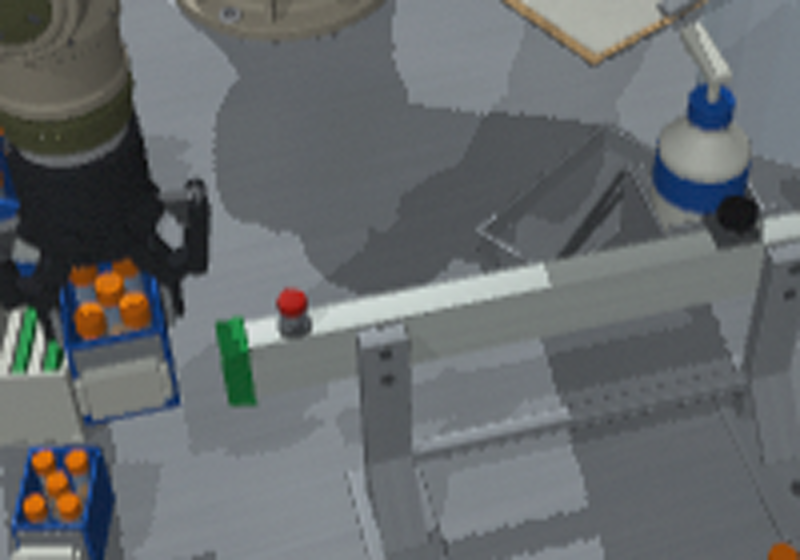

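```bash
python3 -m inch '[[[-1,0.5,3,0],[-1,0.5,8,0],[-1,0.5,14,0],[-1,0.5,20,0],[-1,0.5,26,0],[-1,0.5,32,0],[-1,0.5,37,0],[-1,0.5,41,0],[-1,0.5,43,0],[-1,0.5,44,0]]]' 
python3 -m inch '[[[0,0,3,0],[0,0,6,0],[0,0,9,0],[0,0,12,0],[0,0,15,0],[0,0,18,0],[0,0,20,0],[0,0,20,0]]]'
python3 - <<'E'
from h import *
st=env.get_state();s=env.read_camera('scene')
cv2.imwrite('pics/s7c.png',cv2.resize(s[150:290,130:330],None,fx=4,fy=4,interpolation=cv2.INTER_CUBIC))
print(st['clock'],st['tcp_pos'],st['wrist_force'],st['ft_torque'])
M=np.array([.5905,-.183]);ey=np.array([.0776,.997]);ex=np.array([.997,-.0776])
plan([*(M-.0*ey-.0575*ex),.1352],85.55,st)
E
```

```text
clock: 9.95
tcp_pos: [0.5318, -0.1941, 0.1348]
orientation: [-0.707, 0.707, -0.027, 0.027]
wrist_force: [-0.3, 0.1, -2.4]
finger_gap: 0.0592
clock: 10.75
tcp_pos: [0.5333, -0.174, 0.1348]
orientation: [-0.707, 0.707, -0.027, 0.027]
wrist_force: [0.6, -0.3, -1.6]
finger_gap: 0.0597
10.75 [ 0.53328611 -0.17400864  0.13480238] [ 0.59247131 -0.26997393 -1.58392872] [-0.05888753  0.0303769   0.01293998]
tool x in world [ 0.997 -0.077 -0.   ] y [-0. -0. -1.] z [ 0.077  0.997 -0.   ]
shift mm [ 0.2 -0.4 -4.5]
cur z yaw 85.57 spin 0.02 or 0.02 j6 -0.381
```

View pics/s7c.png

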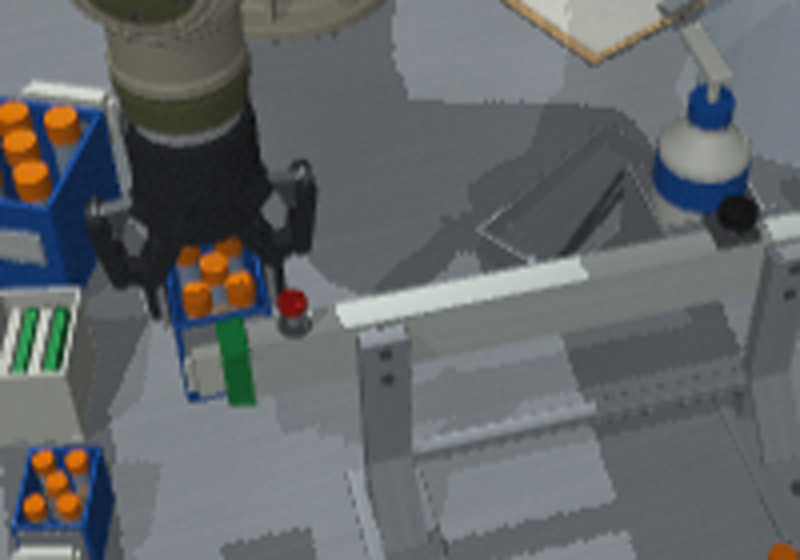

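The scene view shows the runner's front half inside the green flare at (235,365) with almost no force. I'll keep going in.

```bash
python3 -m inch '[[[0,0,4,0],[0,0,9,0],[0,0,14,0],[0,0,19,0],[0,0,24,0],[0,0,29,0],[0,0,34,0],[0,0,39,0],[0,0,43,0],[0,0,46,0]]]' 
python3 -m inch '[[[0,0,4,0],[0,0,9,0],[0,0,14,0],[0,0,19,0],[0,0,22,0],[0,0,24,0],[0,0,24,0],[0,0,24,0]]]'
python3 - <<'E'
from h import *
st=env.get_state();s=env.read_camera('scene');t=env.read_camera('top')
cv2.imwrite('pics/s8c.png',cv2.resize(s[150:290,130:330],None,fx=4,fy=4,interpolation=cv2.INTER_CUBIC))
cv2.imwrite('pics/t8c.png',cv2.resize(t[110:230,165:345],None,fx=4.4,fy=4.4,interpolation=cv2.INTER_CUBIC))
print(st['clock'],st['tcp_pos'],st['wrist_force'],st['ft_torque'])
M=np.array([.5905,-.183]);ey=np.array([.0776,.997]);ex=np.array([.997,-.0776])
plan([*(M+.15*ey-.0575*ex),.1352],85.55,st)
# holder side estimate, top cam: front/right lower corner
f=lambda x,y:(x/4.4+165,y/4.4+115)
for p in ((272,272),(275,150),(147,262)):
  for z in (.10,.14,.175): X=onz(f(*p),'top',z); print(p,z,X.round(3),'rail y',((X[:2]-M)@ey).round(4),'x',((X[:2]-M)@ex).round(4))
E
```

```text
clock: 11.8
tcp_pos: [0.5369, -0.1281, 0.1348]
orientation: [-0.707, 0.707, -0.027, 0.027]
wrist_force: [-0.6, 0.0, -2.5]
finger_gap: 0.0595
clock: 12.6
tcp_pos: [0.5388, -0.1046, 0.1348]
orientation: [-0.706, 0.707, -0.027, 0.027]
wrist_force: [-0.2, 0.2, -2.2]
finger_gap: 0.0594
12.6 [ 0.53877585 -0.1045924   0.13479301] [-0.16563267  0.208258   -2.21620325] [ 0.04611728  0.01201365 -0.02722773]
tool x in world [ 0.997 -0.078  0.   ] y [ 0. -0. -1.] z [ 0.078  0.997 -0.   ]
shift mm [ 0.2 -0.4 75.8]
cur z yaw 85.55 spin 0.0 or 0.0 j6 -0.26
(272, 272) 0.1 [0.518 0.115 0.1  ] rail y 0.291 x -0.0956
(272, 272) 0.14 [0.512 0.111 0.14 ] rail y 0.2872 x -0.1012
(272, 272) 0.175 [0.507 0.108 0.175] rail y 0.2838 x -0.1061
(275, 150) 0.1 [0.599 0.112 0.1  ] rail y 0.2947 x -0.0149
(275, 150) 0.14 [0.589 0.109 0.14 ] rail y 0.2907 x -0.0238
(275, 150) 0.175 [0.581 0.106 0.175] rail y 0.2872 x -0.0315
(147, 262) 0.1 [0.526 0.196 0.1  ] rail y 0.3725 x -0.094
(147, 262) 0.14 [0.519 0.189 0.14 ] rail y 0.3654 x -0.0997
(147, 262) 0.175 [0.514 0.183 0.175] rail y 0.3591 x -0.1046
```

View pics/s8c.png

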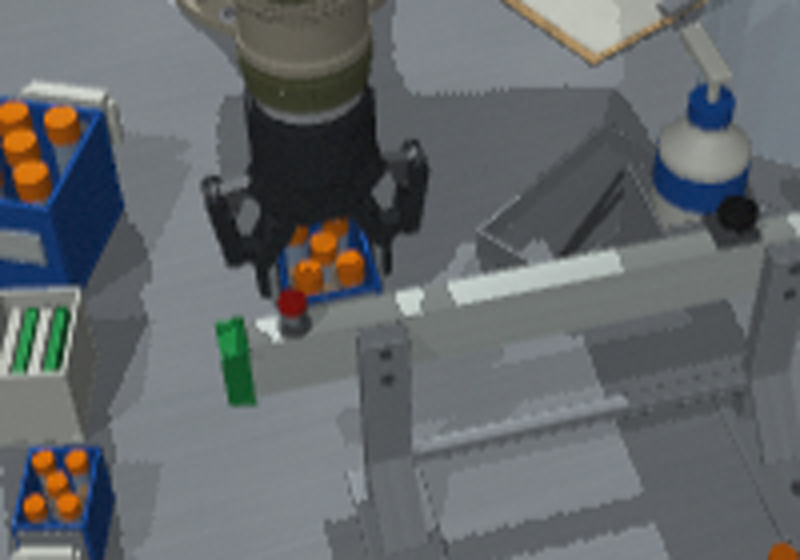

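View pics/t8c.png

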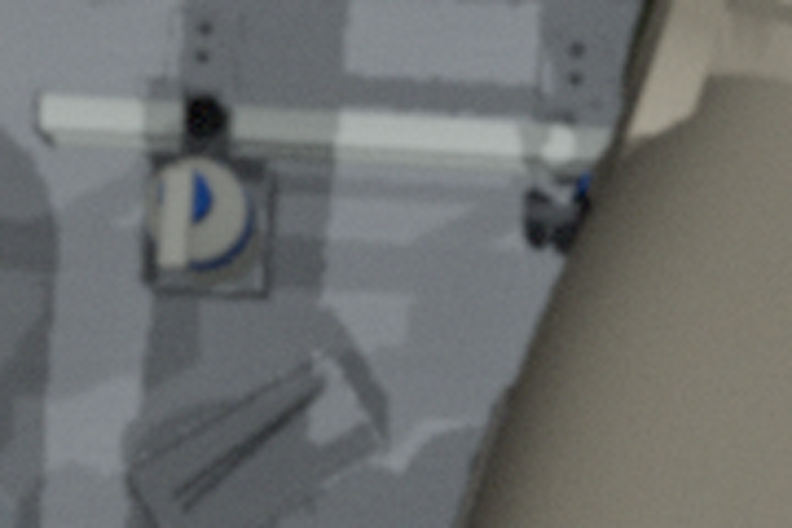

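```bash
python3 -m inch '[[[0,-0.2,4,0],[0,-0.2,10,0],[0,-0.2,17,0],[0,-0.2,24,0],[0,-0.2,31,0],[0,-0.2,38,0],[0,-0.2,45,0],[0,-0.2,52,0],[0,-0.2,57,0],[0,-0.2,60,0]]]' 
python3 -m inch '[[[0,0,4,0],[0,0,10,0],[0,0,17,0],[0,0,24,0],[0,0,31,0],[0,0,37,0],[0,0,42,0],[0,0,45,0],[0,0,46,0],[0,0,46,0]]]'
python3 - <<'E'
from h import *
st=env.get_state();s=env.read_camera('scene');t=env.read_camera('top')
cv2.imwrite('pics/s9c.png',cv2.resize(s[150:290,130:330],None,fx=4,fy=4,interpolation=cv2.INTER_CUBIC))
cv2.imwrite('pics/t9c.png',cv2.resize(t[110:230,165:345],None,fx=4.4,fy=4.4,interpolation=cv2.INTER_CUBIC))
print(st['clock'],st['tcp_pos'],st['wrist_force'],st['ft_torque'])
M=np.array([.5905,-.183]);ey=np.array([.0776,.997]);ex=np.array([.997,-.0776])
plan([*(M+.185*ey-.0575*ex),.1352],85.55,st)
E
```

```text
clock: 13.7
tcp_pos: [0.5434, -0.0441, 0.135]
orientation: [-0.707, 0.707, -0.027, 0.027]
wrist_force: [-0.3, -0.8, -2.2]
finger_gap: 0.0593
clock: 14.7
tcp_pos: [0.547, 0.0012, 0.135]
orientation: [-0.707, 0.707, -0.027, 0.027]
wrist_force: [0.3, -0.7, -1.5]
finger_gap: 0.0595
14.7 [0.54696644 0.00121979 0.13495847] [ 0.29104469 -0.69191374 -1.45073609] [0.03478812 0.07998272 0.0120823 ]
tool x in world [ 0.997 -0.077  0.   ] y [-0. -0. -1.] z [ 0.077  0.997 -0.   ]
shift mm [ 0.2 -0.2  4.7]
cur z yaw 85.56 spin 0.01 or 0.01 j6 -0.067
```

View pics/s9c.png

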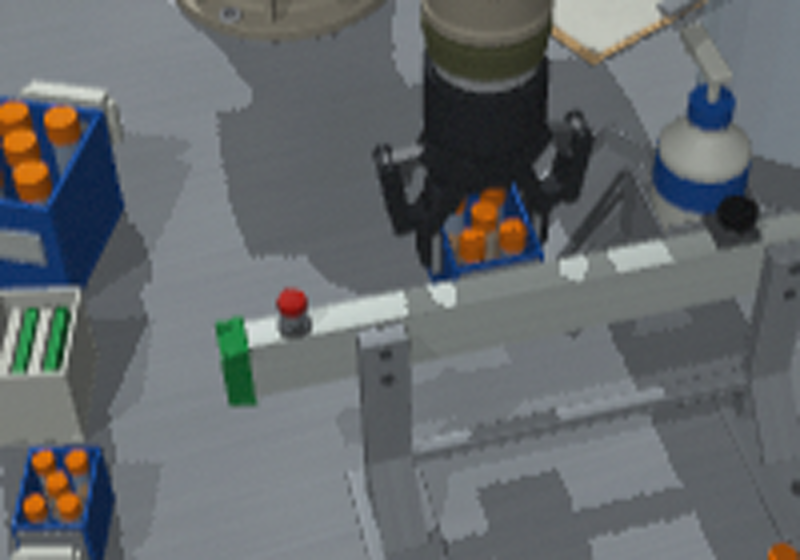

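```bash
python3 -m inch '[[[0,0,0,0],[0,0,0,0],[0,0,0,0],[0,0,0,0],[0,0,0,0],[0,0,0,0]]]' 80
python3 -m inch '[[[0,-10,0,0],[0,-25,0,0],[0,-45,0,0],[0,-70,0,0],[0,-90,0,0],[0,-105,0,0],[0,-110,0,0],[0,-110,0,0]]]'
python3 - <<'E'
from h import *
st=env.get_state();s=env.read_camera('scene');w=env.read_camera('wrist')
cv2.imwrite('pics/s10c.png',cv2.resize(s[150:290,130:330],None,fx=4,fy=4,interpolation=cv2.INTER_CUBIC))
cv2.imwrite('pics/w10.png',w)
print(st['clock'],st['tcp_pos'],st['wrist_force'])
E
```

```text
clock: 15.4
tcp_pos: [0.547, 0.0011, 0.135]
orientation: [-0.707, 0.707, -0.027, 0.028]
wrist_force: [-0.3, 0.0, 0.5]
finger_gap: 0.0796
clock: 16.2
tcp_pos: [0.5475, 0.0011, 0.2461]
orientation: [-0.706, 0.707, -0.027, 0.028]
wrist_force: [0.5, -1.1, 0.6]
finger_gap: 0.0801
16.2 [0.54747126 0.00109305 0.24606406] [ 0.49265669 -1.14304715  0.62188912]
```

View pics/s10c.png

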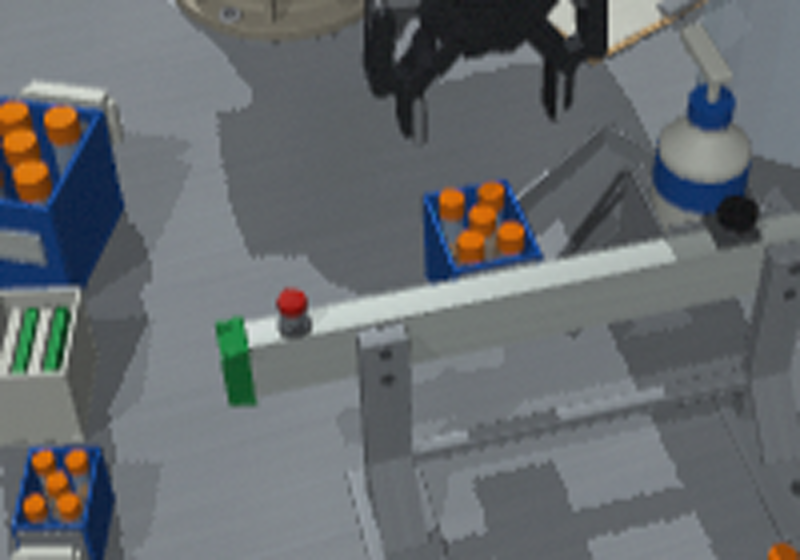

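View pics/w10.png

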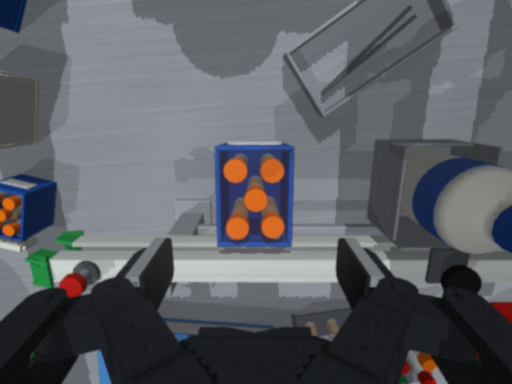

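The bin hangs on the rail at (255,195) in the wrist view, with the tray and white bin untouched. The holder's side starts at column 375, so I can now push from the -y side with the fingers closed.

```bash
python3 -m inch '[[[0,0,-8,0],[5,0,-20,0],[10,0,-35,0],[15,0,-48,0],[20,0,-56,0],[20,0,-60,0],[20,0,-60,0],[20,0,-60,0],[20,0,-60,0]]]' 0 20
python3 -m inch '[[[0,15,0,0],[0,40,0,0],[0,65,0,0],[0,85,0,0],[0,98,0,0],[0,104,0,0],[0,105,0,0],[0,105,0,0]]]'
python3 - <<'E'
from h import *
st=env.get_state();s=env.read_camera('scene');w=env.read_camera('wrist')
cv2.imwrite('pics/s11c.png',cv2.resize(s[150:290,130:330],None,fx=4,fy=4,interpolation=cv2.INTER_CUBIC))
cv2.imwrite('pics/w11.png',w)
M=np.array([.5905,-.183]);ey=np.array([.0776,.997]);ex=np.array([.997,-.0776])
d=st['tcp_pos'][:2]-M
print(st['clock'],st['tcp_pos'],st['wrist_force'],st['finger_gap'],d@ex,d@ey)
E
```

```text
clock: 17.2
tcp_pos: [0.5621, -0.0598, 0.2451]
orientation: [0.707, -0.707, 0.027, -0.027]
wrist_force: [-0.3, 0.5, 0.1]
finger_gap: 0.0
clock: 18.0
tcp_pos: [0.5628, -0.0602, 0.1407]
orientation: [-0.706, 0.707, -0.027, 0.028]
wrist_force: [0.3, -0.1, 0.2]
finger_gap: -0.0001
18.0 [ 0.56275506 -0.06023997  0.1407263 ] [ 0.34411783 -0.10068612  0.21538428] -7.774262075928827e-05 -0.03718788653840224 0.120238744445146
```

View pics/s11c.png

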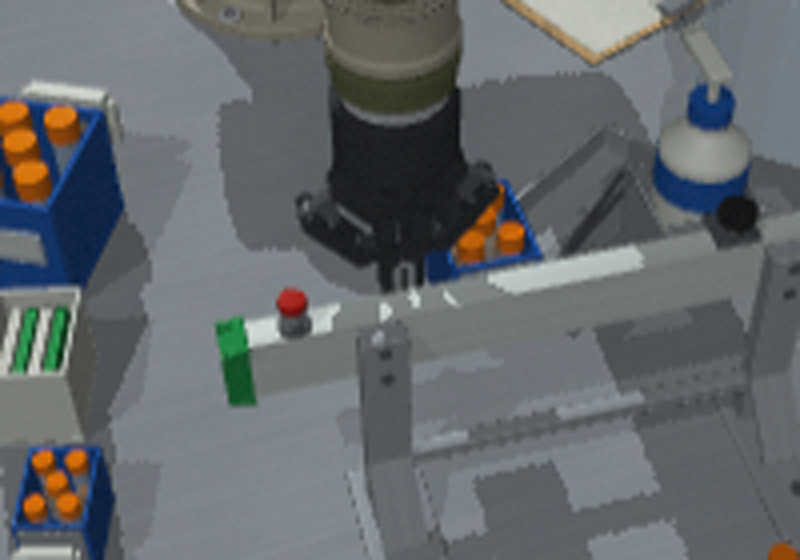

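View pics/w11.png

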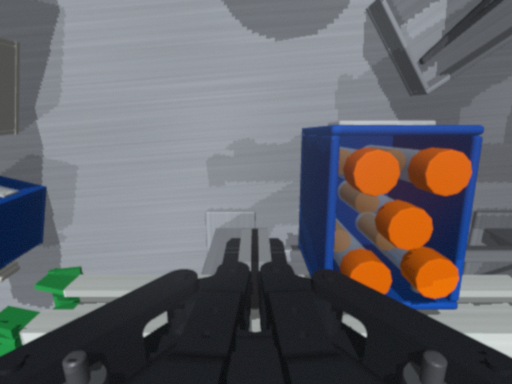

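```bash
python3 -m inch '[[[0,-10,3,0],[0,-10,7,0],[0,-10,10,0],[0,-10,13,0],[0,-10,16,0],[0,-10,20,0],[0,-10,25,0],[0,-10,30,0],[0,-10,34,0],[0,-10,36,0]]]'
python3 - <<'E'
from h import *
st=env.get_state();s=env.read_camera('scene');w=env.read_camera('wrist')
cv2.imwrite('pics/s12c.png',cv2.resize(s[150:290,130:330],None,fx=4,fy=4,interpolation=cv2.INTER_CUBIC))
cv2.imwrite('pics/w12.png',w)
M=np.array([.5905,-.183]);ey=np.array([.0776,.997]);ex=np.array([.997,-.0776])
d=st['tcp_pos'][:2]-M
print(st['clock'],st['tcp_pos'],st['wrist_force'],st['finger_gap'],d@ex,d@ey)
E
```

```text
clock: 19.1
tcp_pos: [0.5647, -0.0249, 0.1501]
orientation: [-0.706, 0.707, -0.028, 0.027]
wrist_force: [-2.9, -4.6, 2.5]
finger_gap: 0.0002
19.1 [ 0.56472536 -0.02489525  0.15012885] [-2.89220035 -4.55359706  2.51467495] 0.0001694710277771305 -0.03796624694586086 0.15563031998033147
```

View pics/s12c.png

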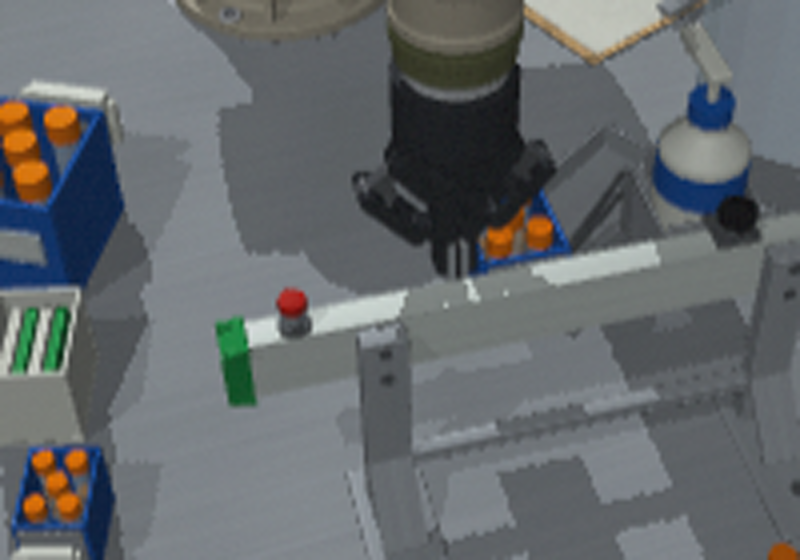

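View pics/w12.png

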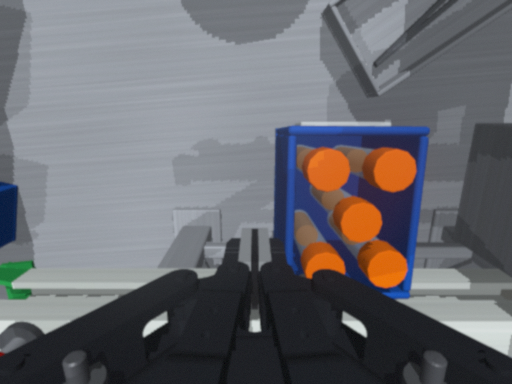

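```bash
python3 -m inch '[[[0,0,3,0],[0,0,7,0],[0,0,11,0],[0,0,15,0],[0,0,19,0],[0,0,23,0],[0,0,27,0],[0,0,31,0],[0,0,34,0],[0,0,36,0]]]'
python3 - <<'E'
from h import *
st=env.get_state();s=env.read_camera('scene');w=env.read_camera('wrist')
cv2.imwrite('pics/s13c.png',cv2.resize(s[150:290,130:330],None,fx=4,fy=4,interpolation=cv2.INTER_CUBIC))
cv2.imwrite('pics/w13.png',w)
M=np.array([.5905,-.183]);ey=np.array([.0776,.997]);ex=np.array([.997,-.0776])
d=st['tcp_pos'][:2]-M
print(st['clock'],st['tcp_pos'],st['wrist_force'],st['finger_gap'],d@ex,d@ey)
E
```

```text
clock: 20.2
tcp_pos: [0.5676, 0.011, 0.1501]
orientation: [-0.706, 0.707, -0.028, 0.027]
wrist_force: [-3.0, -5.3, 4.2]
finger_gap: 0.0002
20.2 [0.56755313 0.01099281 0.15006233] [-2.9688694  -5.34773288  4.18484892] 0.00022935453718130028 -0.03793187600229915 0.19163015536121522
```

View pics/s13c.png

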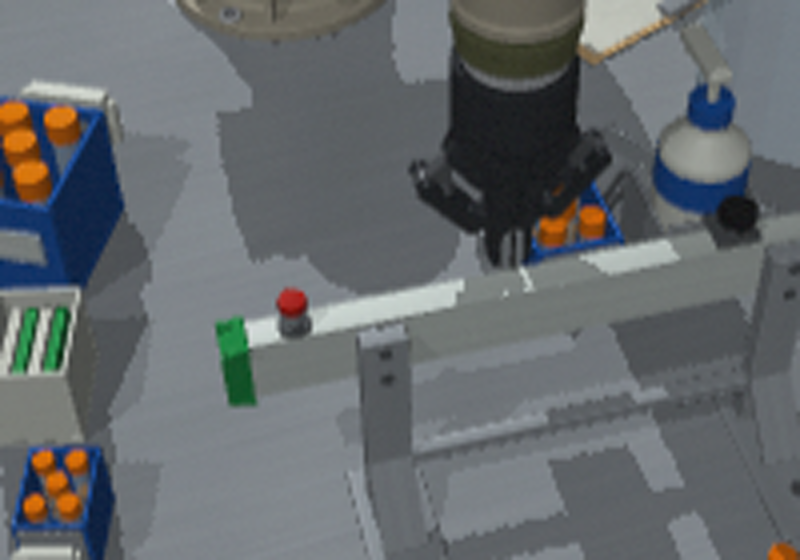

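View pics/w13.png

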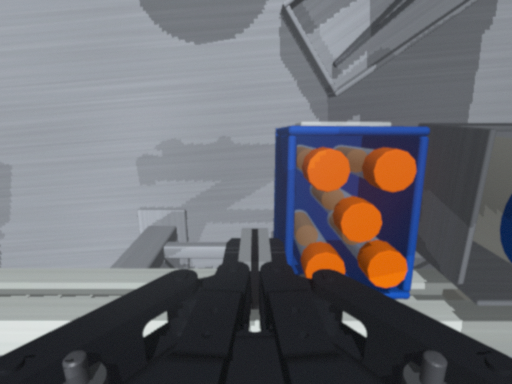

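```bash
python3 -m inch '[[[0,0,2,0],[0,0,4,0],[0,0,6,0],[0,0,8,0],[0,0,10,0],[0,0,11,0],[0,0,12,0]]]'; python3 -m inch '[[[0,0,1,0],[0,0,2,0],[0,0,3,0]]]'
python3 - <<'E'
from h import *
st=env.get_state();w=env.read_camera('wrist')
cv2.imwrite('pics/w14.png',w)
M=np.array([.5905,-.183]);ey=np.array([.0776,.997]);ex=np.array([.997,-.0776])
d=st['tcp_pos'][:2]-M
print(st['clock'],st['tcp_pos'],st['wrist_force'],st['finger_gap'],d@ex,d@ey)
E
```

```text
clock: 21.0
tcp_pos: [0.5685, 0.0228, 0.1501]
orientation: [-0.706, 0.707, -0.028, 0.027]
wrist_force: [-2.7, -5.5, 4.1]
finger_gap: 0.0001
clock: 21.3
tcp_pos: [0.5687, 0.0258, 0.15]
orientation: [-0.706, 0.707, -0.028, 0.027]
wrist_force: [-2.4, -4.9, 3.2]
finger_gap: 0.0
21.3 [0.56865135 0.02577038 0.15003609] [-2.41605    -4.90300817  3.18804345] 2.480049408665783e-05 -0.03798368316328943 0.20644861718664528
```

View pics/w14.png

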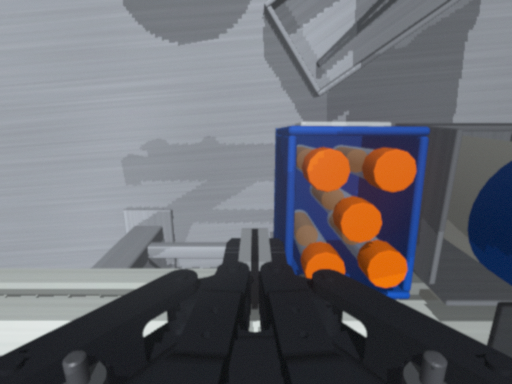

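```bash
python3 -m inch '[[[0,0,1,0],[0,0,2,0],[0,0,3,0],[0,0,4,0]]]'; python3 -m inch '[[[0,0,0.7,0],[0,0,1.4,0],[0,0,2,0]]]'; python3 -m inch '[[[0,0,0.7,0],[0,0,1.4,0],[0,0,2,0]]]'
```

```text
clock: 21.75
tcp_pos: [0.569, 0.0298, 0.1501]
orientation: [-0.706, 0.707, -0.028, 0.027]
wrist_force: [-3.4, -5.5, 4.8]
finger_gap: 0.0001
clock: 22.05
tcp_pos: [0.5692, 0.0317, 0.1501]
orientation: [-0.706, 0.707, -0.028, 0.028]
wrist_force: [-2.0, -5.2, 3.5]
finger_gap: -0.0002
clock: 22.35
tcp_pos: [0.5693, 0.0337, 0.1501]
orientation: [-0.706, 0.707, -0.028, 0.027]
wrist_force: [-2.2, -6.2, 3.9]
finger_gap: 0.0001
```

```bash
python3 -m inch '[[[0,0,0.5,0],[0,0,1,0]]]'; python3 -m inch '[[[0,0,0.5,0],[0,0,1,0]]]'
python3 - <<'E'
from h import *
w=env.read_camera('wrist')
cv2.imwrite('pics/w15.png',w)
E
```

```text
clock: 22.55
tcp_pos: [0.5694, 0.0347, 0.1501]
orientation: [-0.706, 0.707, -0.028, 0.028]
wrist_force: [-2.2, -5.0, 4.1]
finger_gap: -0.0
clock: 22.75
tcp_pos: [0.5695, 0.0357, 0.1501]
orientation: [-0.706, 0.707, -0.028, 0.028]
wrist_force: [-2.0, -6.0, 3.4]
finger_gap: -0.0006
```

View pics/w15.png

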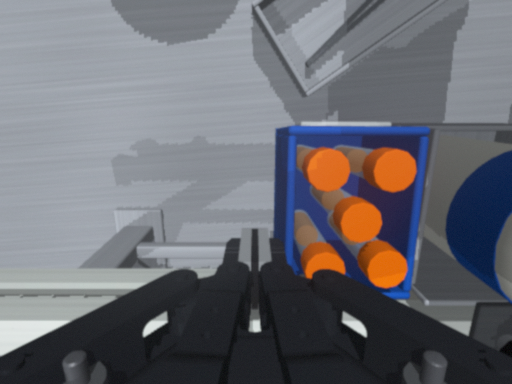

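```bash
for i in 1; do python3 -m inch '[[[0,0,0.5,0],[0,0,1,0],[0,0,1,0]]]'; done; python3 -m inch '[[[0,0,0.5,0],[0,0,0.5,0]]]'; python3 -m inch '[[[0,0,0.5,0],[0,0,0.5,0]]]'
```

```text
clock: 23.1
tcp_pos: [0.5695, 0.0368, 0.15]
orientation: [-0.706, 0.707, -0.028, 0.027]
wrist_force: [-2.3, -4.8, 4.2]
finger_gap: -0.0002
clock: 23.3
tcp_pos: [0.5696, 0.0372, 0.1501]
orientation: [-0.706, 0.707, -0.028, 0.028]
wrist_force: [-2.8, -5.3, 3.5]
finger_gap: -0.0002
clock: 23.5
tcp_pos: [0.5696, 0.0377, 0.1501]
orientation: [-0.706, 0.707, -0.028, 0.027]
wrist_force: [-3.0, -5.3, 2.9]
finger_gap: 0.0001
```

```bash
python3 -m inch '[[[0,0,0.5,0],[0,0,0.5,0]]]'; python3 -m inch '[[[0,0,0.5,0],[0,0,0.5,0]]]'; python3 -m inch '[[[0,0,0.5,0],[0,0,0.5,0]]]'
python3 - <<'E'
from h import *
w=env.read_camera('wrist')
cv2.imwrite('pics/w16.png',cv2.resize(w[100:320,350:512],None,fx=2.7,fy=2.7))
E
```

```text
clock: 23.7
tcp_pos: [0.5697, 0.0382, 0.1501]
orientation: [-0.706, 0.707, -0.028, 0.027]
wrist_force: [-2.1, -5.7, 2.9]
finger_gap: -0.0001
clock: 23.9
tcp_pos: [0.5697, 0.0387, 0.1501]
orientation: [-0.706, 0.707, -0.028, 0.028]
wrist_force: [-3.0, -6.0, 2.7]
finger_gap: 0.0
clock: 24.1
tcp_pos: [0.5698, 0.0393, 0.1501]
orientation: [-0.706, 0.707, -0.028, 0.028]
wrist_force: [-3.1, -5.2, 2.9]
finger_gap: 0.0002
```

View pics/w16.png

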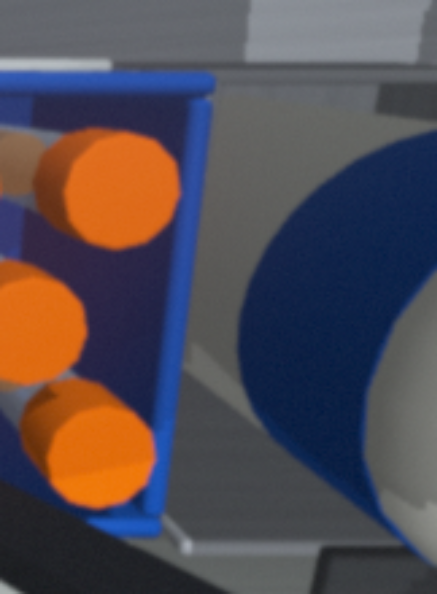

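```bash
python3 -m inch '[[[0,0,0.5,0],[0,0,1,0],[0,0,1,0]]]'; python3 -m inch '[[[0,0,0.5,0],[0,0,1,0],[0,0,1,0]]]'; python3 -m inch '[[[0,0,0.5,0],[0,0,1,0],[0,0,1,0]]]'
```

```text
clock: 24.45
tcp_pos: [0.5698, 0.0402, 0.1501]
orientation: [-0.706, 0.707, -0.028, 0.027]
wrist_force: [-3.3, -5.2, 4.0]
finger_gap: -0.0001
clock: 24.75
tcp_pos: [0.57, 0.0409, 0.15]
orientation: [-0.706, 0.707, -0.028, 0.028]
wrist_force: [-1.7, -7.0, 3.2]
finger_gap: -0.0001
clock: 25.05
tcp_pos: [0.5701, 0.041, 0.1501]
orientation: [-0.705, 0.708, -0.028, 0.028]
wrist_force: [-2.7, -9.2, 3.8]
finger_gap: -0.0002
```

```bash
python3 -m inch '[[[0,0,0.5,0],[0,0,0.5,0],[0,0,0.5,0]]]';  python3 - <<'E'
from h import *
w=env.read_camera('wrist');s=env.read_camera('scene')
cv2.imwrite('pics/w17.png',w)
cv2.imwrite('pics/s17c.png',cv2.resize(s[140:280,180:380],None,fx=4,fy=4,interpolation=cv2.INTER_CUBIC))
E
```

```text
clock: 25.35
tcp_pos: [0.5701, 0.041, 0.1501]
orientation: [-0.705, 0.708, -0.028, 0.028]
wrist_force: [-2.7, -10.0, 3.7]
finger_gap: -0.0001
```

View pics/w17.png

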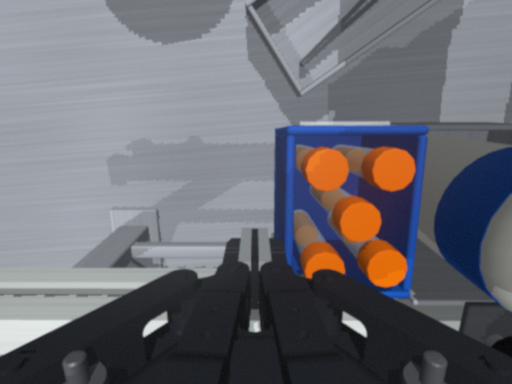

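View pics/s17c.png

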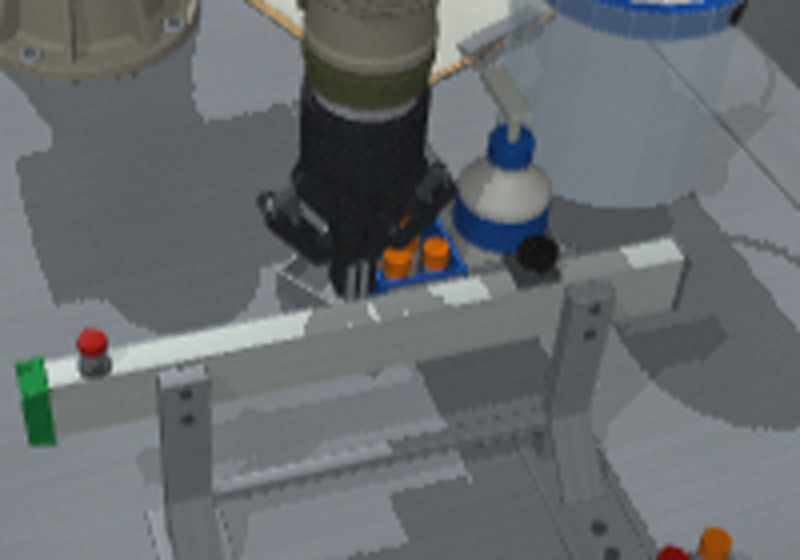

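```bash
python3 -m inch '[[[0,0,-2,0],[0,0,-6,0],[0,0,-14,0],[0,0,-22,0],[0,-15,-25,0],[0,-40,-25,0],[0,-65,-25,0],[0,-80,-25,0],[0,-85,-25,0],[0,-85,-25,0]]]';  python3 - <<'E'
from h import *
st=env.get_state()
w=env.read_camera('wrist');s=env.read_camera('scene')
cv2.imwrite('pics/w18.png',w)
cv2.imwrite('pics/s18c.png',cv2.resize(s[140:280,180:380],None,fx=4,fy=4,interpolation=cv2.INTER_CUBIC))
plan([.594,-.1375,.235],None,st)
E
```

```text
clock: 26.45
tcp_pos: [0.5688, 0.0183, 0.2354]
orientation: [0.707, -0.707, 0.027, -0.028]
wrist_force: [0.2, 0.9, -0.4]
finger_gap: 0.0002
tool x in world [ 0.997 -0.078  0.001] y [ 0.001  0.    -1.   ] z [0.078 0.997 0.   ]
shift mm [  37.3    0.4 -153.4]
```

View pics/w18.png

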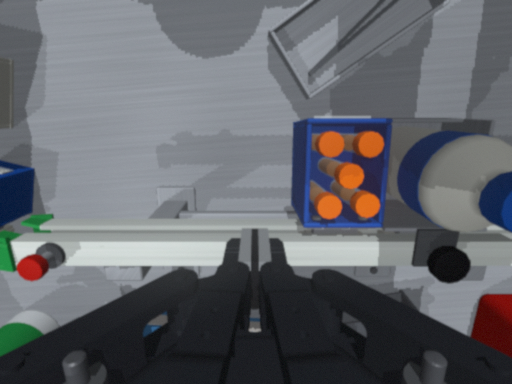

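View pics/s18c.png

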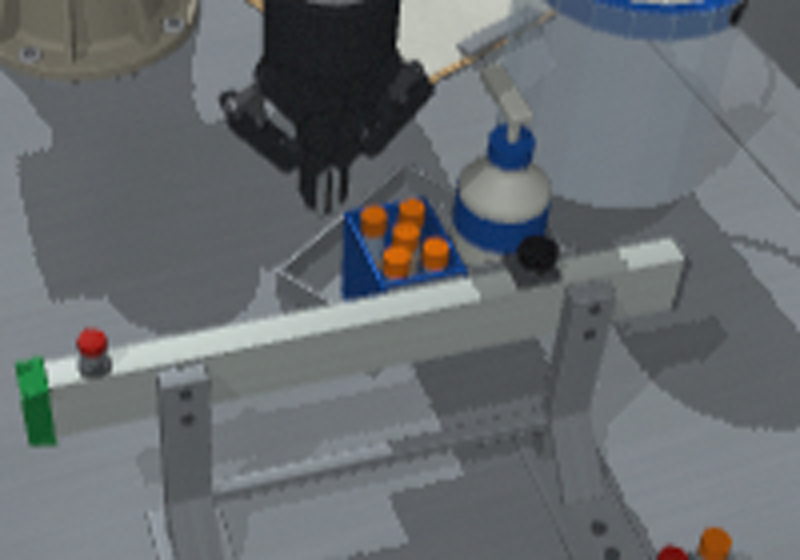

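```bash
python3 -m inch '[[[5,0,-15,0],[12,0,-45,0],[20,0,-85,0],[28,0,-120,0],[34,0,-142,0],[37,0,-151,0],[37,0,-153,0],[37,0,-153,0],[37,0,-153,0]]]';  python3 - <<'E'
from h import *
st=env.get_state()
w=env.read_camera('wrist');s=env.read_camera('scene');t=env.read_camera('top')
cv2.imwrite('pics/w19.png',w);cv2.imwrite('pics/t19.png',t)
cv2.imwrite('pics/s19c.png',cv2.resize(s[140:280,130:330],None,fx=4,fy=4,interpolation=cv2.INTER_CUBIC))
cv2.imwrite('pics/t19c.png',cv2.resize(t[110:200,165:345],None,fx=4.4,fy=4.4,interpolation=cv2.INTER_CUBIC))
plan([.594,-.1375,.2],None,st)
p=proj(st['tcp_pos'],'scene',st);print((p-[130,140])*4)
print((proj([.594,-.1375,.195],'scene')-[130,140])*4)
E
```

```text
clock: 27.45
tcp_pos: [0.5932, -0.1357, 0.2349]
orientation: [0.707, -0.706, 0.027, -0.027]
wrist_force: [0.2, 0.1, -0.1]
finger_gap: -0.0001
tool x in world [ 0.997 -0.076 -0.   ] y [-0.  0. -1.] z [0.076 0.997 0.   ]
shift mm [ 1.  34.9 -1.7]
[290.29663522 290.06256783]
[292.7277528 337.9571414]
```

View pics/s19c.png

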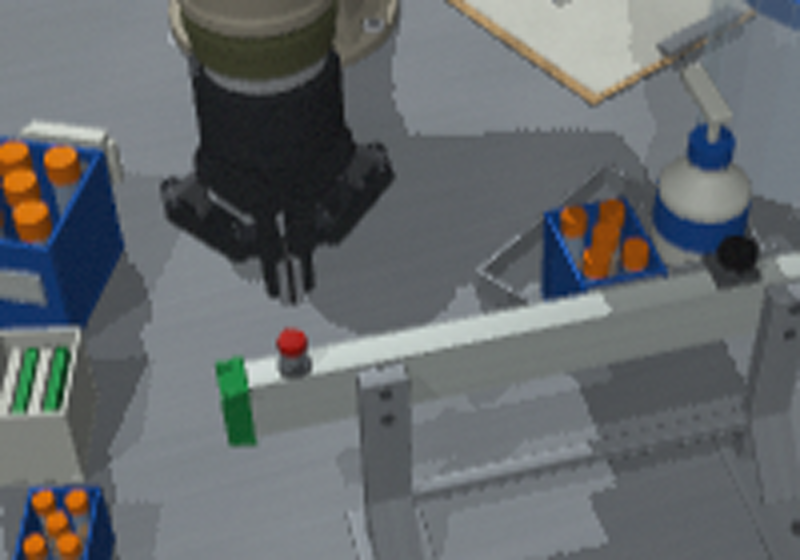

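View pics/t19c.png

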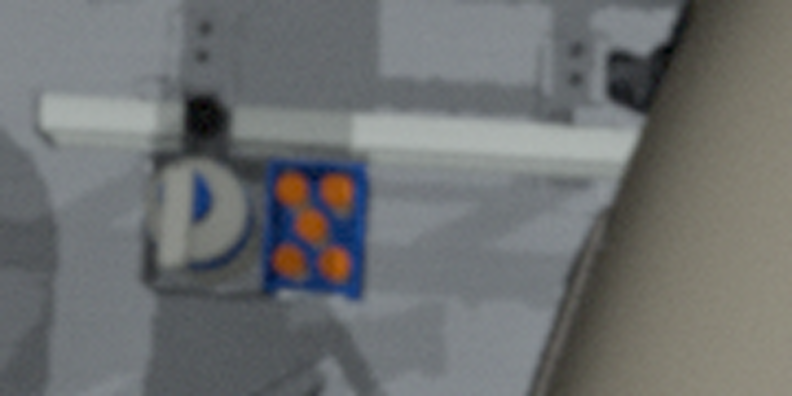

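View pics/w19.png

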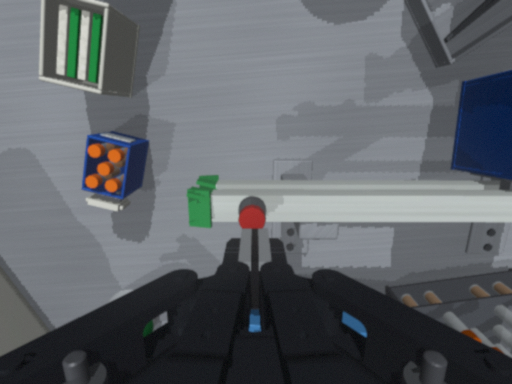

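The top view shows the bin flush against the holder at (265,225). The knob is at (252,216) in the wrist view. I'll check its offset from the TCP.

Run:
```python
from h import *
st=env.get_state();w=cv2.imread('pics/w19.png');R=Rt(st)
red=lambda h,S,v:((h<5)|(h>172))&(S>130)&(v>60)
b=blobs(w,red,(235,200,270,240),30)[0];print(b)
print((R.T@(onz(b[0][0],'wrist',.195,st)-st['tcp_pos'])*1000).round(1))
```

```text
[([251.61, 217.29], [239, 205, 26, 24, 492])]
[ 0.2 40.2 -1. ]
```

```bash
python3 -m inch '[[[0,6,-1,0],[0,14,-1,0],[0,22,-1,0],[0,28,-1,0],[0,32,-1,0],[0,34,-1,0],[0,35,-1,0]]]';python3 -m inch '[[[0,1.5,0,0],[0,3,0,0],[0,4.5,0,0],[0,6,0,0]]]';python3 -m inch '[[[0,1.5,0,0],[0,3,0,0],[0,4.5,0,0],[0,6,0,0]]]'
```

```text
clock: 28.3
tcp_pos: [0.5933, -0.1379, 0.1998]
orientation: [-0.707, 0.707, -0.028, 0.027]
wrist_force: [0.2, -0.6, -0.7]
finger_gap: 0.0001
clock: 28.7
tcp_pos: [0.5935, -0.138, 0.1945]
orientation: [-0.706, 0.707, -0.027, 0.028]
wrist_force: [-0.1, 0.4, 2.6]
finger_gap: -0.0
clock: 29.1
tcp_pos: [0.5935, -0.138, 0.188]
orientation: [-0.706, 0.707, -0.027, 0.028]
wrist_force: [0.2, 0.1, 2.3]
finger_gap: 0.0
```

```bash
python3 -m inch '[[[0,1.5,0,0],[0,3,0,0],[0,4,0,0],[0,5,0,0]]]';python3 -m inch '[[[0,1,0,0],[0,2,0,0]]]';python3 -m inch '[[[0,0.7,0,0],[0,0.7,0,0]]]'
```

```text
clock: 29.5
tcp_pos: [0.5935, -0.138, 0.184]
orientation: [-0.706, 0.707, -0.027, 0.028]
wrist_force: [-1.8, 1.5, 12.5]
finger_gap: 0.0001
clock: 29.7
tcp_pos: [0.5936, -0.1381, 0.1839]
orientation: [-0.706, 0.707, -0.026, 0.028]
wrist_force: [-5.9, 1.7, 21.0]
finger_gap: 0.0003
clock: 29.9
tcp_pos: [0.5936, -0.138, 0.1839]
orientation: [-0.706, 0.707, -0.026, 0.029]
wrist_force: [-5.1, 1.7, 19.5]
finger_gap: 0.0002
```

```bash
python3 -m inch '[[[0,-5,0,0],[0,-20,0,0],[0,-50,0,0],[-10,-80,10,0],[-30,-100,30,0],[-50,-105,50,0],[-60,-105,60,0],[-60,-105,60,0]]]';  python3 - <<'E'
from h import *
st=env.get_state()
w=env.read_camera('wrist');s=env.read_camera('scene');t=env.read_camera('top')
cv2.imwrite('pics/w20.png',w);cv2.imwrite('pics/t20.png',t);cv2.imwrite('pics/s20.png',s)
cv2.imwrite('pics/s20c.png',cv2.resize(s[140:280,180:380],None,fx=4,fy=4,interpolation=cv2.INTER_CUBIC))
cv2.imwrite('pics/t20c.png',cv2.resize(t[110:200,165:345],None,fx=4.4,fy=4.4,interpolation=cv2.INTER_CUBIC))
print(st['clock'],st['tcp_pos'],st['wrist_force'])
red=lambda h,S,v:((h<5)|(h>172))&(S>130)&(v>60)
b0=blobs(cv2.imread('pics/scene0.png'),red,(190,215,215,245),5)[0];b=blobs(s,red,(190,215,215,245),5)[0];print(b0,b)
for z in(.195,.192,.188,.184,.180): print(z,proj([.594,-.1375,z-.004],'scene').round(1))
E
```

```text
clock: 30.7
tcp_pos: [0.5369, -0.0721, 0.285]
orientation: [0.707, -0.707, 0.027, -0.026]
wrist_force: [-0.1, -0.2, -0.6]
finger_gap: -0.0002
30.7 [ 0.53691837 -0.07208186  0.28500887] [-0.06848745 -0.1512566  -0.56266683]
[([202.59, 225.49], [199, 223, 8, 6, 39])] [([202.89, 229.21], [200, 226, 7, 7, 38])]
0.195 [203.3 225.6]
0.192 [203.4 226.4]
0.188 [203.5 227.5]
0.184 [203.6 228.6]
0.18 [203.8 229.7]
```

View pics/s20c.png

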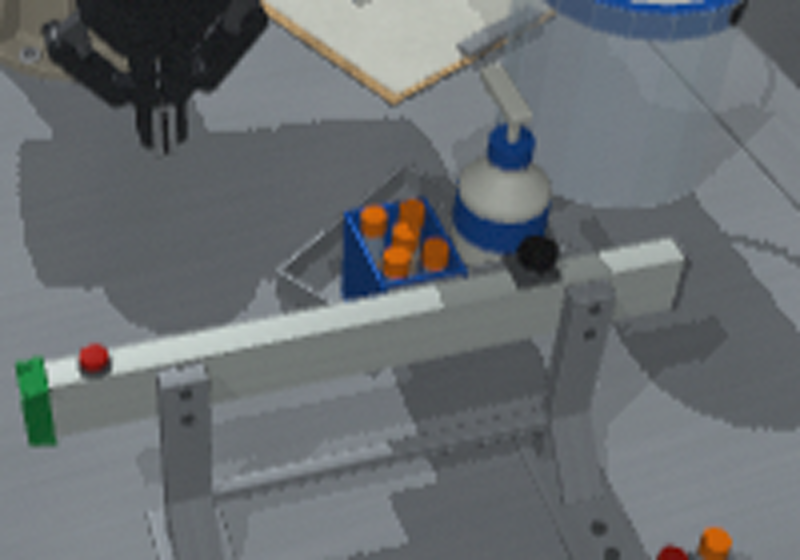

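View pics/t20c.png

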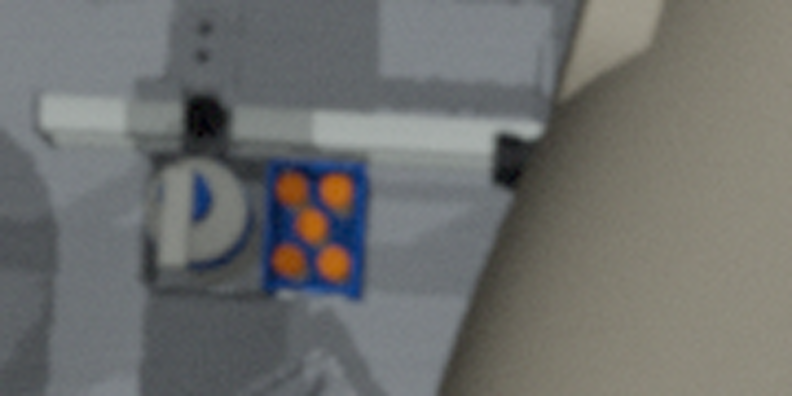

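Run:
```python
from h import *
M=np.array([.5905,-.183]);ey=np.array([.0776,.997]);ex=np.array([.997,-.0776])
org=lambda h,S,v:(h>5)&(h<22)&(S>150)&(v>120)
b=blobs(cv2.imread('pics/t20.png'),org,(222,145,252,178),5)[0]
X=onz(np.mean([c for c,_ in b],0),'top',.181);print(len(b),X,(X[:2]-M)@ey,(X[:2]-M)@ex)
b=blobs(cv2.imread('pics/w18.png'),org,(295,115,400,230),60)[0]; print([c for c,_ in b])
st=env.get_state();print(st['clock'],st['wrist_force'])
env.hand_in()
```

```text
5 [0.54788756 0.0840268  0.181     ] 0.2629189919983285 -0.06320587768353467
[[369.65, 143.34], [330.51, 143.71], [349.82, 175.22], [365.6, 203.74], [327.91, 205.16]]
30.85 [-0.16756459  0.45310134  0.20084846]
the job is handed in; nothing more can be done
```

I put the middle-sized blue bin on the rail, slid it up against the bottle holder and pressed the stop pin down. I handed the job in at 30.85 s. No verdict is reported.

- **On the rail:** I gripped the bin from above and fed its runner into the green end. I let go about 180 mm in, then pushed the bin along with closed fingers, in 0.5–1 mm steps at the end. It stopped moving with about 10 N on the wrist, roughly 5 N of it sliding friction.
- **Bin position:** The last top picture shows the bin flush with the holder. It puts `bin_mid` 263 mm into the rail, against 266 mm from where the fingers stopped; that 3 mm is about the camera accuracy. My first picture estimate of the holder's side, about 287 mm, was too short. The contact point puts it near 296 mm.
- **Stop pin:** The pin went down to a hard stop at about 20 N. In the scene view the knob dropped about 13.6 mm, which fits fully down given it started 0–3 mm pressed.
- **Everything else:** The gripper was clear of everything and the wrist force was near zero. No contact with the white bin, face shield or tray showed in the pictures, but I did not measure their positions at the end.

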